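# Put the palette and the brush tin into their slide-in cases

### The arm

A 6-joint arm with a two-finger parallel gripper is mounted at the origin on the work surface. World frame = base frame: x ahead of the robot, y to its left, z up, the work surface at z = 0. Lengths are in mm, angles in rad, forces in N, time in s.
With the tool pointing down it reaches from about 350 to 925 mm from the base axis. Payload 6.4 kg.
Tool frame: the origin (TCP) lies on the centre line of the jaws, within the pads' length; the fingertips stand 14 mm ahead of it and the grasp point (between the pads) lies 5 mm behind it (arm.nose_length is the distance from the TCP to the fingertips, in mm); x points along the fingers, z is the direction in which the jaws open and shut, and the axes are right-handed (so a half turn about x gives the same grasp; the last joint's range is limited). The gripper opens to 94 mm and grips with 3 to 60 N. Pads are 16 mm wide; open, the fingers measure 119 mm over their backs; the gripper's body (75 mm by 177 mm) begins 78 mm behind the grasp point.
Start: joints at [1.175, 0.245, 1.558, -0, 1.339, -0.174], TCP at [142.987, 634.089, 190.555] pointing down, gripper open.
Joint ranges: [-3.13, 3.13], [-1.02, 2.26], [0.13, 2.54], [-0.95, 4.09], [0.21, 2.88], [-2.74, 2.74]. Speed limits (rad/s): [2.57, 2.57, 3.14, 3.14, 3.14, 3.14].

### API

Orientations are given as a unit quaternion [x, y, z, w].
In Python, from workcell import arm gives the robot as it stands.
- The arm moves only by the tool apply_moves, never from a script. Its argument "commands" is a list of rows, each a list of 7 numbers: the shift along the tool's x, y, z in mm, then the turn, a rotation vector about the tool's x, y, z in rad, then the closure, from -1 (fully open) to 1 (shut), so that 0 is half open. In form: [[dx, dy, dz, wx, wy, wz, fingers], ...]. A call has 1 to 10 rows; each row shifts and turns the pose as measured when the row begins, along the tool's axes as they then stand; what a row does not reach is not made up. A row lasts 1/8 s, in which the tool goes at most 62.5 mm and 10.7 degrees, less where a joint would pass 70% of its speed; a pose out of reach is approached as far as the arm can. A call with a gripper value outside its range is refused whole. The fingers move at their own pace and stop on an object; "newtons" is the grip in N (left out, the last holds). Time passes only in rows, so rows that do not move let the fingers close. It gives the time, the measured TCP pose, the force and the opening at its end, in the units of the state.
- arm.read_state(): the state, without advancing time (a new reading comes with each control period).
- arm.get_image(name): name is "scene" or "top"; returns the picture (480x640x3 uint8, blue, green, red); there is no depth.
- arm.camera_model(name): a dict with "K" (3x3 intrinsics, pixels), "D" ([k1, k2, p1, p2, k3] as OpenCV has them; the pictures are not rectified), "eye" and "attitude" of the camera in the world. Camera axes: x right, y down, z forward; pixel columns grow to the right and rows downward; lengths in mm; the calibration is good to about 2 mm. A picture is of the moment at which its call begins. camera_model takes no time and is no camera call.
- arm.finish_job(): hands the job in, once; it reports no verdict.
Trained networks look in the newest picture that a camera, given by its name, has taken for a name from the list of things; names that differ only in an ending like _2 or _b are one class to them, and where a whole thing is asked for, a point or a joint stands for the part that bears it (a point fixed in the world has none). Each returns a list of dicts, best first, with "confidence" (0 to 1); they miss things now and then, are a little off and sometimes report something else, mostly with a low value. They report only what shows in the picture. A call takes as long as a camera call. They do not tell look-alikes from the thing itself.
- arm.cut_out(camera, label): "region" (480x640 bool, what is visible of it) and "extent" ([left, top, right, bottom] in pixels, round what is visible of it).
- arm.landmark_of(camera, label): "pixel" ([row, column] in pixels: a listed point, or the origin of a listed thing).
The state is a dict: "clock": time; "joints": joint angles; "qvel": joint speeds; "effort": joint torques, N m; "eef_pos": TCP position; "tool_rot": TCP orientation; "contact_force": force on the tool from outside, world axes, zero at the start; "torque": the same for the moment, N m; "grip_width": finger opening in mm.
Only numpy, scipy, OpenCV 4.12 (cv2) and the standard library are available. Lean on these libraries where they do the work, as an engineer would, in place of code of your own. Each camera call takes 0.05 s, during which the arm holds its last target.

### The job

Tidy the make-up counter: slide the flat palette and the thicker brush tin each into the white case that fits it, pushed fully home against the closed end. The brush tin was left lying in front of the palette's case. Leave the pump bottle, spray can, jar and tub standing where they are.

Things in the scene. Friction and masses are not known exactly. Their poses are not given: they have to be found in the camera images.
- palette: flat black make-up palette with round pans on top, a rigid slab 130 long (x) x 56 wide (y) x 20 thick (z), about 160 g, lying flat at one side of the counter. Origin: centre of the underside; x along its length. Either end may go in first. Fits only the wide low case.
- tin: black brush tin with a thin steel seam, a rigid closed box 130 long (x) x 38 wide (y) x 32 thick (z), about 200 g, lying flat across the way in front of the mouth of the palette's case. Origin: centre of the underside; x along its length. Either end may go in first. Fits only the narrow high case.
- palette_case: the wide low case: white plastic case fixed flat on the counter, mouth on its -x side, towards the robot. Outside 122 (x) x 65 (y) x 29 high; 3 mm floor, sides and roof, 37 mm window along the roof. Cavity 59 wide, 23 high, 118 deep. Origin: centre of underside; mouth at x = -61, inner end wall at x = +57 mm. Takes the palette; when home its centre is at x = -8 mm and 12 mm of it stand out.
- tin_case: the narrow high case: white plastic case fixed flat on the counter, mouth on its -x side, towards the robot. Outside 122 (x) x 47 (y) x 41 high; 3 mm floor, sides and roof, 19 mm window along the roof. Cavity 41 wide, 35 high, 118 deep. Origin: centre of underside; mouth at x = -61, inner end wall at x = +57 mm. Takes the brush tin; when home its centre is at x = -8 mm and 12 mm of it stand out.
- pump_bottle: bystander: grey pump bottle, 52 diameter, 173 high with its white pump, standing between the closed ends of the two cases. Origin: centre of the underside.
- jar: bystander: jar, 64 diameter, 70 high, standing at the other side of the counter from the palette. Origin: centre of the underside.
- spray_can: bystander: slim aluminium spray can, 54 diameter, 190 high, standing far out beside the cases, left or right. Origin: centre of the underside.
- tub: bystander: low cream tub, 72 diameter, 50 high, standing far out on the other side of the cases from the spray can. Origin: centre of the underside.
Not all that is in view belongs to the job. What is shaped like the tin but red is not meant.

How it is judged (in metres and radians):
At the end, for the whole second after the job is handed in: Palette in the wide low case and tin in the narrow high case, each within 5 mm of fully home, within 5 mm of the centre line, straight to 0.07 rad, at rest (under 0.02 m/s); pump bottle, jar, spray can and tub within 30 mm of where they started (x of palette in the frame of palette_case between -0.013 and 0 m and y of palette in the frame of palette_case between -0.005 and 0.005 m and z of palette in the frame of palette_case between -0.002 and 0.027 m and angle between the x axis of palette and the x axis of palette_case, either way round below 0.07 rad and linear speed of each of palette, tin below 0.02 m/s and x of tin in the frame of tin_case between -0.013 and 0 m and y of tin in the frame of tin_case between -0.005 and 0.005 m and z of tin in the frame of tin_case between -0.002 and 0.0385 m and angle between the x axis of tin and the x axis of tin_case, either way round below 0.07 rad and distance of each of pump_bottle, jar, spray_can, tub from where it was at the start of the episode below 0.03 m); the robot touches nothing.
It fails at once if the pump bottle, spray can, jar or tub is knocked over or pushed more than 30 mm away (distance of any of pump_bottle, jar, spray_can, tub from where it was at the start of the episode above 0.03 m or angle between any of pump_bottle, jar, spray_can, tub's own z axis and vertical above 0.35 rad).
It also fails if it takes over 69 s, if anything falls off the work surface, if the arm or the gripper's body presses on something with over 40 N, if the wrist force passes 120 N, or if a joint passes its speed limit or range.

## Working session

There is one attempt and no reset: what is moved stays moved. The work goes in short steps, Python scripts to look and compute and a tool call to move; the robot and the scene stay as the last step left them, time stands still between calls to the robot, and variables do not carry over. Pictures are saved under pics/ and viewed, and the job is handed in when it is done.

Besides the shell and the picture viewer there is one more tool, called after "Request:" by a JSON object that holds its "op" and its "data", one argument or row to a line. apply_moves: Moves the arm, as the interface text tells. Its arguments: {"type":"object","properties":{"commands":{"type":"array","items":{"type":"array","items":{"type":"number"}}},"newtons":{"type":"number"}},"required":["commands"]}

```bash
ls; mkdir -p pics; python3 - <<'E'
from workcell import arm
import cv2
print(arm.read_state())
for n in("scene","top"):
    im=arm.get_image(n); cv2.imwrite(f"pics/{n}0.png",im); print(n,arm.camera_model(n))
E
```

```text
pics
{'clock': 0.0, 'joints': array([ 1.17489893e+00,  2.45784570e-01,  1.55898398e+00, -9.06432746e-06,
        1.33868367e+00, -1.74142882e-01]), 'qvel': array([ 1.12316379e-04, -8.60843977e-04, -3.01470287e-05, -9.37603082e-04,
        1.72922061e-03,  2.24189351e-04]), 'effort': array([-2.09273509e-03, -4.15839243e+01, -3.14596725e+01,  6.83706952e-02,
        3.33257415e-02, -1.38604973e-04]), 'eef_pos': array([142.74568082, 633.503145  , 189.48040005]), 'tool_rot': array([-0.44192314,  0.55282947,  0.44128683,  0.55167875]), 'contact_force': array([-0.1198863 , -0.04077596,  0.21356704]), 'torque': array([-0.0233036 , -0.09476288, -0.02192735]), 'grip_width': 93.72615622519157}
scene {'K': array([[580.75108342,   0.        , 319.31482695],
       [  0.        , 580.75108342, 243.38892894],
       [  0.        ,   0.        ,   1.        ]]), 'D': array([-0.1754201,  0.       ,  0.       ,  0.       ,  0.       ]), 'eye': array([1303.43976677,  417.51699387,  828.3439803 ]), 'attitude': array([ 0.4758245 ,  0.77678286, -0.35237895, -0.21454258])}
top {'K': array([[614.23598334,   0.        , 321.83149282],
       [  0.        , 614.23598334, 238.44843144],
       [  0.        ,   0.        ,   1.        ]]), 'D': array([-0.18253212,  0.        ,  0.        ,  0.        ,  0.        ]), 'eye': array([ 339.88647333,   13.76085747, 1401.34042152]), 'attitude': array([ 0.71521554, -0.69617288,  0.0505029 , -0.03548967])}
```

View pics/top0.png

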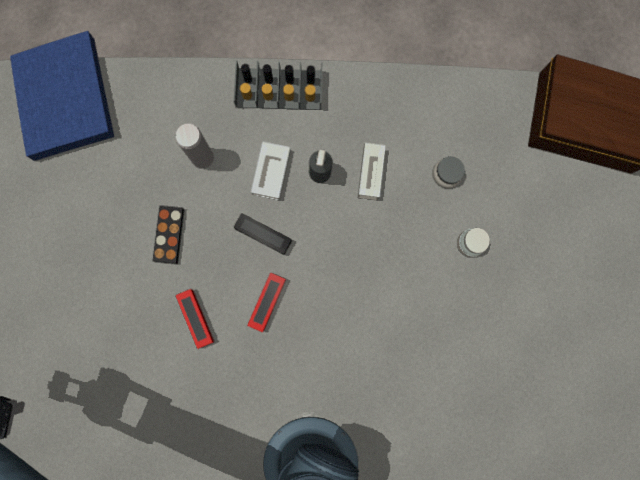

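View pics/scene0.png

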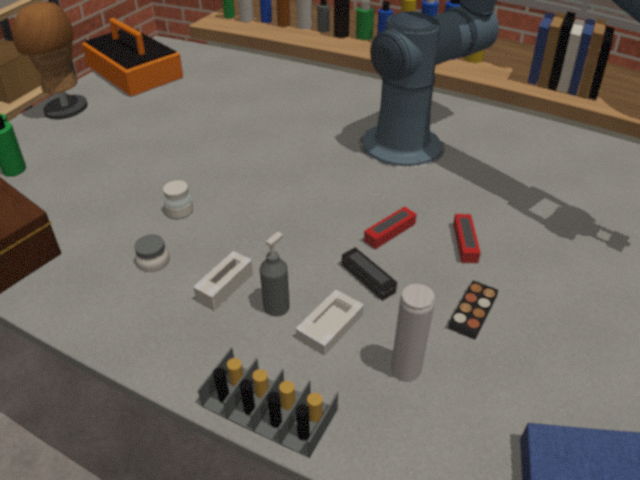

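```bash
cat > h.py <<'E'
import numpy as np, cv2
from scipy.spatial.transform import Rotation as R
from scipy.optimize import minimize
from workcell import arm
def cam(n):
    m=arm.camera_model(n); Rw=R.from_quat(m["attitude"]).as_matrix()
    rv=cv2.Rodrigues(Rw.T)[0]; t=-Rw.T@m["eye"]; return rv,t,m["K"],m["D"],m["eye"],Rw
CAM={n:cam(n) for n in("scene","top")}
def proj(n,P):
    c=CAM[n]; return cv2.projectPoints(np.asarray(P,float).reshape(-1,3),c[0],c[1],c[2],c[3])[0].reshape(-1,2)
def ray(n,uv,z):
    c=CAM[n]; p=cv2.undistortPoints(np.array([[uv]],float),c[2],c[3])[0,0]
    d=c[5]@np.array([p[0],p[1],1]); return c[4]+d*(z-c[4][2])/d[2]
def box(p,dim,z0=0):
    x,y,a=p; L,W,H=dim
    q=np.array([[sx*L/2,sy*W/2,z] for sx in(-1,1) for sy in(-1,1) for z in(z0,z0+H)])
    c,s=np.cos(a),np.sin(a)
    return np.c_[x+c*q[:,0]-s*q[:,1],y+s*q[:,0]+c*q[:,1],q[:,2]]
def hullmask(n,P,sc=4):
    u=proj(n,P); h=cv2.convexHull(((u+0.5)*sc).astype(np.float32))
    m=np.zeros((480*sc,640*sc),np.uint8); cv2.fillConvexPoly(m,np.round(h*16).astype(np.int32),1,shift=4); return cv2.resize(m.astype(np.float32),(640,480),interpolation=cv2.INTER_AREA)
def fit(masks,dim,p0,z0=0):
    def cost(p):
        c=0
        for n,m in masks.items():
            h=hullmask(n,box(p,dim,z0)); c+=np.abs(h-m).sum()/m.sum()
        return c
    best=None
    for da in(-.3,0,.3):
        s=np.array([[0,0,0],[15,0,0],[0,15,0],[0,0,.2]])+np.array(p0)+[0,0,da]
        r=minimize(cost,p0,method="Nelder-Mead",options=dict(initial_simplex=s,xatol=.05,fatol=1e-4,maxiter=200))
        if best is None or r.fun<best.fun: best=r
    return best.x,best.fun
DIM=dict(palette=(130,56,20),tin=(130,38,32),palette_case=(122,65,29),tin_case=(122,47,41))
E
python3 - <<'E'
from h import *
import pickle
out={}
for n in("top","scene"):
    arm.get_image(n)
    for l in("palette","tin","palette_case","tin_case","pump_bottle","spray_can","jar","tub"):
        r=arm.cut_out(n,l)
        for k in r: print(n,l,round(k["confidence"],2),k["extent"],k["region"].sum())
        out[n,l]=r
pickle.dump(out,open("cut.pkl","wb"))
E
```

```text
top palette 0.82 [150.3, 203.8, 185.2, 265.9] 1445
top tin 0.95 [231.7, 213.9, 291.5, 254.2] 1034
top tin 0.65 [178.1, 289.8, 214.6, 346.6] 1096
top tin 0.6 [246.5, 273.0, 286.8, 329.8] 1041
top palette_case 0.71 [250.3, 143.0, 288.5, 198.8] 1554
top palette_case 0.16 [455.8, 230.3, 488.2, 259.7] 743
top tin_case 0.7 [356.1, 144.2, 385.0, 198.3] 1179
top pump_bottle 0.87 [313.1, 149.9, 331.5, 184.6] 582
top pump_bottle 0.74 [149.1, 202.5, 183.0, 265.9] 1507
top spray_can 0.65 [174.6, 123.2, 214.5, 169.6] 1032
top jar 0.76 [458.1, 229.0, 488.5, 256.4] 751
top tub 0.8 [433.0, 156.8, 464.8, 189.1] 791
scene palette 0.56 [450.2, 279.4, 498.2, 339.8] 1638
scene palette 0.39 [260.0, 232.0, 291.2, 317.8] 1759
scene tin 0.91 [454.6, 213.0, 481.4, 259.9] 1049
scene tin 0.86 [368.0, 206.1, 415.7, 248.9] 1192
scene tin 0.74 [342.7, 247.3, 394.7, 300.8] 1548
scene palette_case 0.77 [297.5, 290.2, 365.5, 354.5] 2372
scene palette_case 0.3 [196.7, 249.6, 255.5, 309.4] 1919
scene tin_case 0.95 [195.3, 252.3, 253.5, 308.8] 1894
scene tin_case 0.23 [296.5, 291.0, 364.5, 356.8] 2474
scene pump_bottle 0.68 [259.0, 234.2, 291.4, 315.9] 1815
scene spray_can 0.75 [391.1, 282.7, 435.0, 382.8] 3045
scene spray_can 0.5 [259.1, 229.7, 288.5, 317.8] 1708
scene spray_can 0.28 [133.9, 236.4, 167.6, 271.2] 1066
scene jar 0.83 [161.6, 180.9, 192.6, 216.6] 917
scene tub 0.98 [133.6, 235.4, 169.1, 271.1] 1047
```

```bash
python3 - <<'E'
from h import *
import pickle
o=pickle.load(open("cut.pkl","rb"))
idx={("top","tin"):0,("scene","tin"):2}
res={}
for l,d in DIM.items():
    ms={}
    for n in("top","scene"):
        m=o[n,l][idx.get((n,l),0)]["region"].astype(np.uint8)
        c,_=cv2.findContours(m,cv2.RETR_EXTERNAL,cv2.CHAIN_APPROX_NONE); h=cv2.convexHull(max(c,key=len))
        f=np.zeros_like(m); cv2.fillConvexPoly(f,h,1); ms[n]=f.astype(np.float32)
    ys,xs=np.nonzero(ms["top"]); p=ray("top",(xs.mean(),ys.mean()),d[2]/2)
    a0={"tin":1.0}.get(l,-.1)
    for sub in(["top"],["scene"],["top","scene"]):
        r=fit({n:ms[n] for n in sub},d,[p[0],p[1],a0]); print(l,sub,np.round(r[0],3),round(r[1],3))
    res[l]=r[0]
for l,h in(("pump_bottle",173),("spray_can",190),("jar",70),("tub",50)):
    for n in("top","scene"):
        e=o[n,l][0]["landmark"] if 0 else o[n,l][0]["extent"]
    k=arm.landmark_of("scene",l)[:1]; 
    if k: print(l,ray("scene",k[0]["pixel"][::-1],0).round(0))
pickle.dump(res,open("pose.pkl","wb"))
for n in("top","scene"):
    im=cv2.imread(f"pics/{n}0.png"); im=cv2.resize(im,None,fx=4,fy=4,interpolation=cv2.INTER_CUBIC)
    for l,d in DIM.items():
        u=(proj(n,box(res[l],d))+.5)*4
        for i in range(8):
            for b in(1,2,4):
                if not i&b: cv2.line(im,tuple(int(v) for v in u[i]),tuple(int(v) for v in u[i|b]),(0,255,0),1)
    im=im[520:1120,560:1600] if n=="top" else im[900:1500,720:2040]
    cv2.imwrite(f"pics/fit_{n}.png",cv2.resize(im,None,fx=800/im.shape[1],fy=800/im.shape[1],interpolation=cv2.INTER_AREA))
E
```

```text
palette ['top'] [ 5.09661e+02  3.39849e+02 -6.80000e-02] 0.041
palette ['scene'] [ 5.06064e+02  3.42015e+02 -6.70000e-02] 0.048
palette ['top', 'scene'] [ 5.08760e+02  3.40879e+02 -6.70000e-02] 0.124
tin ['top'] [517.53  122.301   1.107] 0.067
tin ['scene'] [515.566 122.755   1.118] 0.069
tin ['top', 'scene'] [516.713 122.548   1.111] 0.15
palette_case ['top'] [ 6.64171e+02  1.09846e+02 -1.76000e-01] 0.039
palette_case ['scene'] [ 6.62859e+02  1.10423e+02 -1.88000e-01] 0.026
palette_case ['top', 'scene'] [ 6.63493e+02  1.10199e+02 -1.86000e-01] 0.073
tin_case ['top'] [ 6.68715e+02 -1.22268e+02 -9.40000e-02] 0.045
tin_case ['scene'] [ 6.66819e+02 -1.22832e+02 -8.60000e-02] 0.032
tin_case ['top', 'scene'] [ 6.67762e+02 -1.22396e+02 -9.40000e-02] 0.087
pump_bottle [669.  -4.   0.]
spray_can [695. 277.   0.]
jar [ 506. -364.    0.]
tub [ 677. -295.    0.]
```

View pics/fit_top.png

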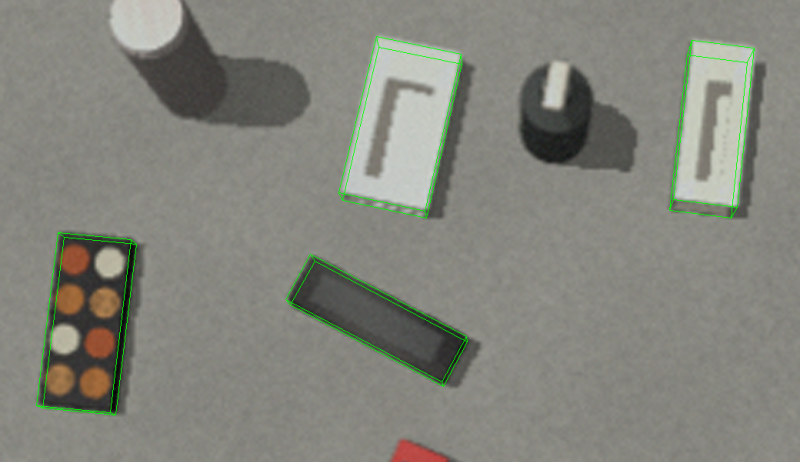

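View pics/fit_scene.png

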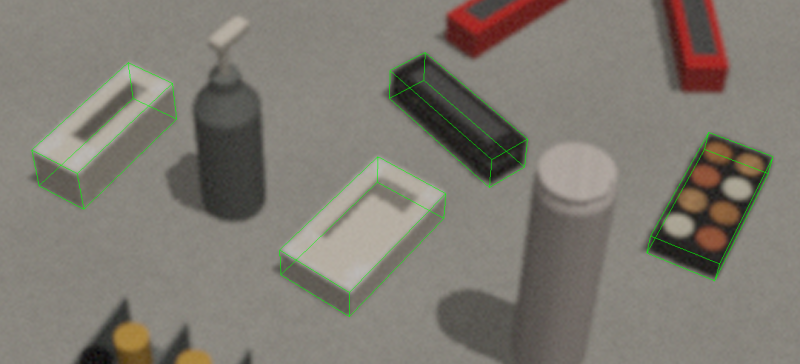

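```bash
cat >> h.py <<'E'
def to(x,y,z,yaw,tilt=0):
    s=arm.read_state(); T=R.from_quat(s["tool_rot"])
    zx=np.array([np.cos(yaw),np.sin(yaw),0]); xx=np.array([0,0,-1.]); G=R.from_matrix(np.c_[xx,np.cross(zx,xx),zx])
    d=T.inv().apply(np.array([x,y,z])-s["eef_pos"]); w=(T.inv()*G).as_rotvec()
    zz=T.as_matrix()[:,2]
    print("t",round(s["clock"],2),"pos",s["eef_pos"].round(1),"zyaw",round(np.arctan2(zz[1],zz[0]),3),"F",s["contact_force"].round(1),"grip",round(s["grip_width"],1),"j",s["joints"].round(2))
    print("tool shift",d.round(1),"after-turn shift",G.inv().apply(np.array([x,y,z])-s["eef_pos"]).round(1),"rotvec",w.round(4))
def off(p,a,b=0):
    c,s=np.cos(p[2]),np.sin(p[2]); return p[0]+c*a-s*b,p[1]+s*a+c*b
E
python3 - <<'E'
from h import *
print(ray("top",(283,275),25),ray("top",(268,273),25),ray("top",(270,331),0))
to(503.4,95.6,190,1.111-np.pi/2)
E
```

```text
[423.62914746  71.56047093  25.        ] [427.15372879 105.34613429  25.        ] [297.19245463  98.14767557   0.        ]
t 1.2 pos [143.  634.1 190.6] zyaw 1.349 F [ 0.2 -0.1 -0. ] grip 94.2 j [ 1.17  0.25  1.56  0.    1.34 -0.17]
tool shift [   0.5 -470.  -446. ] after-turn shift [   0.6 -322.6  561.9] rotvec [ 1.8088  0.     -0.    ]
```

Request:
{"op": "apply_moves", "data": {
  "commands": [
    [0,-43,-40,0,0,0,-1],
    [0,-43,-40,0,0,0,-1],
    [0,-43,-40,0,0,0,-1],
    [0,-43,-40,0,0,0,-1],
    [0,-43,-40,0,0,0,-1],
    [0,-43,-40,0,0,0,-0.4],
    [0,-43,-40,0,0,0,-0.4],
    [0,-43,-40,0,0,0,-0.4],
    [0,-43,-40,0,0,0,-0.4],
    [0,-43,-40,0,0,0,-0.4]
  ],
  "newtons": 30
}}

```text
clock: 2.45
eef_pos: [484.2, 138.5, 192.8]
tool_rot: [-0.444, 0.548, 0.443, 0.553]
contact_force: [0.3, 0.5, -0.2]
grip_width: 65.8
```

Request:
{"op": "apply_moves", "data": {
  "commands": [
    [0,0,0,0.18,0,0,-0.4],
    [0,0,0,0.18,0,0,-0.4],
    [0,0,0,0.18,0,0,-0.4],
    [0,0,0,0.18,0,0,-0.4],
    [0,0,0,0.18,0,0,-0.4],
    [0,0,0,0.18,0,0,-0.4],
    [0,0,0,0.18,0,0,-0.4],
    [0,0,0,0.18,0,0,-0.4],
    [0,0,0,0.18,0,0,-0.4],
    [0,0,0,0.18,0,0,-0.4]
  ]
}}

```text
clock: 3.7
eef_pos: [487.0, 133.7, 194.1]
tool_rot: [0.18, 0.681, -0.176, 0.688]
contact_force: [0.2, -0.0, -1.0]
grip_width: 65.6
```

```bash
python3 - <<'E'
from h import *
to(503.4,95.6,60,1.111-np.pi/2)
E
```

```text
t 3.7 pos [487.  133.7 194.1] zyaw -0.509 F [ 0.2 -0.  -1. ] grip 65.6 j [ 0.04 -0.11  1.93  0.    1.32  0.55]
tool shift [134.1 -26.3  31.9] after-turn shift [134.1 -26.8  31.6] rotvec [-0.049   0.0074 -0.0079]
```

Request:
{"op": "apply_moves", "data": {
  "commands": [
    [0,-26.6,31.8,-0.049,0.007,-0.008,-0.4],
    [45,0,0,0,0,0,-0.4],
    [45,0,0,0,0,0,-0.4],
    [44,0,0,0,0,0,-0.4],
    [0,0,0,0,0,0,-0.4]
  ]
}}

```text
clock: 4.32
eef_pos: [504.6, 93.6, 59.4]
tool_rot: [0.161, 0.686, -0.161, 0.691]
contact_force: [0.2, -0.6, -0.8]
grip_width: 65.3
```

```bash
python3 - <<'E'
from h import *
to(503.4,95.6,18,1.111-np.pi/2)
for n in("top","scene"):
    im=arm.get_image(n); im=im[170:320,170:370] if n=="top" else im[180:330,270:470]
    cv2.imwrite(f"pics/a_{n}.png",cv2.resize(im,None,fx=4,fy=4,interpolation=cv2.INTER_CUBIC))
E
```

```text
t 4.33 pos [504.6  93.6  59.4] zyaw -0.46 F [ 0.2 -0.6 -0.8] grip 65.3 j [-0.04  0.09  2.   -0.    1.05  0.42]
tool shift [41.4  1.1 -2.2] after-turn shift [41.4  1.2 -2. ] rotvec [ 0.0002  0.0056 -0.0022]
```

View pics/a_top.png

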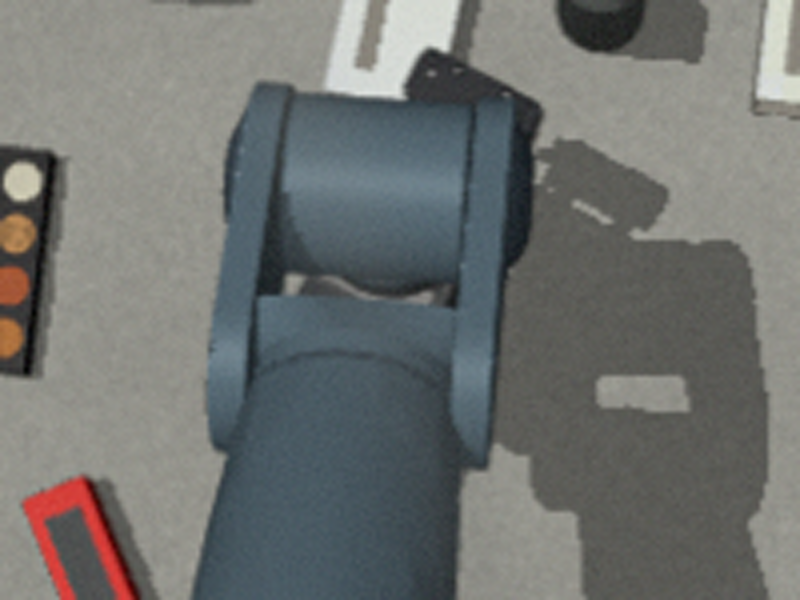

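View pics/a_scene.png

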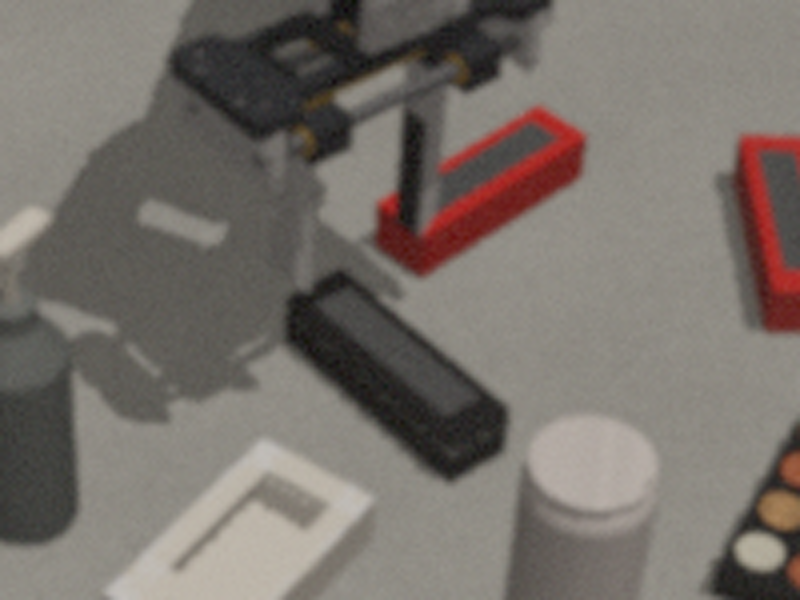

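The scene crop shows the fingers hovering over the black tin's robot-side end, about (310,290) in the crop, with the red boxes clear. I'll descend and grip.

Request:
{"op": "apply_moves", "data": {
  "commands": [
    [21,1,-2,0,0.005,-0.002,-0.4],
    [20,0,0,0,0,0,-0.4],
    [0,0,0,0,0,0,-0.4]
  ]
}}

```text
clock: 4.8
eef_pos: [511.8, 95.7, 25.5]
tool_rot: [0.162, 0.682, -0.16, 0.695]
contact_force: [0.5, 0.6, -0.3]
grip_width: 65.6
```

```bash
python3 - <<'E'
from h import *
to(503.4,95.6,18,1.111-np.pi/2)
E
```

```text
t 4.8 pos [511.8  95.7  25.5] zyaw -0.459 F [ 0.5  0.6 -0.3] grip 65.6 j [-0.03  0.15  2.    0.    0.97  0.43]
tool shift [ 7.4 -3.9 -7.6] after-turn shift [ 7.5 -3.8 -7.5] rotvec [ 0.0008  0.0169 -0.0077]
```

Request:
{"op": "apply_moves", "data": {
  "commands": [
    [7,-3.8,-7.5,0,0.017,-0.008,-0.4],
    [0,0,0,0,0,0,-0.4]
  ]
}}

```text
clock: 5.05
eef_pos: [504.1, 95.7, 19.3]
tool_rot: [0.161, 0.688, -0.161, 0.689]
contact_force: [0.6, 0.2, -0.4]
grip_width: 66.0
```

```bash
python3 - <<'E'
from h import *
to(503.4,95.6,18,1.111-np.pi/2)
E
```

```text
t 5.05 pos [504.1  95.7  19.3] zyaw -0.459 F [ 0.6  0.2 -0.4] grip 66.0 j [-0.03  0.16  2.01 -0.    0.97  0.43]
tool shift [ 1.3 -0.4 -0.6] after-turn shift [ 1.3 -0.4 -0.6] rotvec [ 0.001   0.0009 -0.0002]
```

Good. Close.

Request:
{"op": "apply_moves", "data": {
  "commands": [
    [1,0,0,0,0,0,1],
    [0,0,0,0,0,0,1],
    [0,0,0,0,0,0,1],
    [0,0,0,0,0,0,1],
    [0,0,0,0,0,0,1]
  ],
  "newtons": 40
}}

```text
clock: 5.68
eef_pos: [505.2, 95.7, 19.6]
tool_rot: [0.161, 0.687, -0.161, 0.69]
contact_force: [-0.6, -0.3, -0.3]
grip_width: 19.4
```

```bash
python3 - <<'E'
from h import *
to(503.4,95.6,80,1.111-np.pi/2)
E
```

```text
t 5.67 pos [505.2  95.7  19.6] zyaw -0.459 F [-0.6 -0.3 -0.3] grip 19.4 j [-0.03  0.16  2.01 -0.    0.97  0.43]
tool shift [-60.4  -0.8  -1.4] after-turn shift [-60.4  -0.9  -1.6] rotvec [ 0.001   0.0033 -0.0013]
```

```bash
python3 - <<'E'
from h import *
im=arm.get_image("scene"); im=im[180:330,270:470]
cv2.imwrite(f"pics/b_scene.png",cv2.resize(im,None,fx=4,fy=4,interpolation=cv2.INTER_CUBIC))
print(proj("scene",[[505,96,5.6],[505,96,24]])-[270,180])
E
```

```text
[[87.81668993 89.19506588]
 [88.20136275 82.63536535]]
```

View pics/b_scene.png

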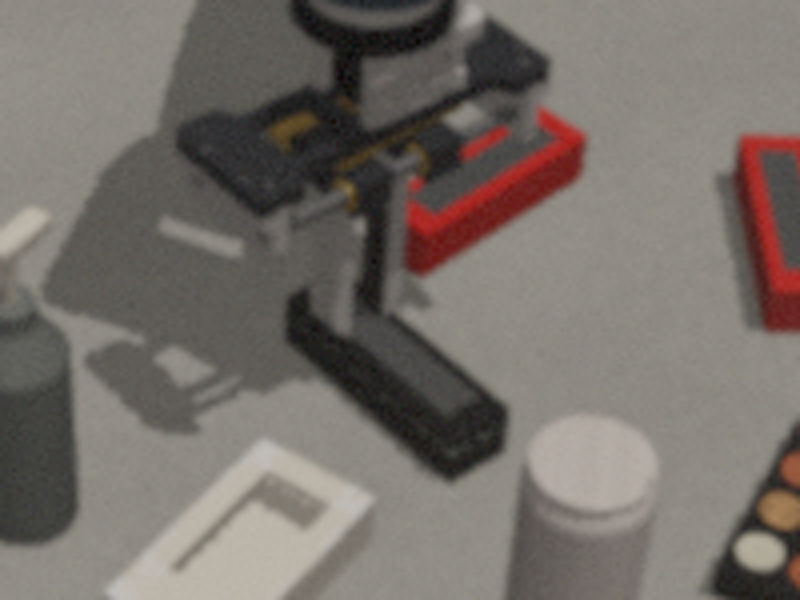

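```bash
python3 - <<'E'
from h import *
print([a for a in dir(arm) if a[0]!='_'], arm.nose_length)
s=arm.read_state(); print(s)
for z in(5.6,20,32,40):
  p=np.array([505.2,95.7,z]); d=np.array([np.cos(-.459),np.sin(-.459),0])
  print(z,((proj("scene",[p-d*9.7,p,p+d*9.7])-[270,180])*4).round())
arm.get_image("top")
E
```

```text
['PlanningError', 'camera_model', 'cut_out', 'finish_job', 'get_image', 'landmark_of', 'nose_length', 'read_state'] 14.0
{'clock': 5.725, 'joints': array([-3.34797706e-02,  1.59278858e-01,  2.00609199e+00, -2.80572304e-04,
        9.72656961e-01,  4.25516228e-01]), 'qvel': array([0.00051937, 0.00013582, 0.00066788, 0.00028139, 0.00184593,
       0.00145636]), 'effort': array([ 8.24822328e-04, -3.20247209e+01, -2.54111016e+01,  6.09631254e-02,
       -2.22393422e-02,  3.14520303e-04]), 'eef_pos': array([505.22408153,  95.67360461,  19.5968793 ]), 'tool_rot': array([ 0.16096928,  0.68732631, -0.16063933,  0.68983073]), 'contact_force': array([-1.17012671,  0.07059327,  0.03202423]), 'torque': array([-0.0524095 ,  0.07005953, -0.00038025]), 'grip_width': 15.308245002886954}
5.6 [[365. 349.]
 [351. 357.]
 [336. 365.]]
20 [[366. 329.]
 [352. 336.]
 [337. 344.]]
32 [[368. 311.]
 [353. 319.]
 [338. 327.]]
40 [[368. 300.]
 [353. 307.]
 [338. 315.]]
```

```bash
python3 - <<'E'
from h import *
for z in(30,45.4,60,70):
  p=np.array([504.6,93.6,z]); d=np.array([np.cos(-.46),np.sin(-.46),0])
  print(z,((proj("scene",[p-d*39,p-d*33,p+d*33,p+d*39])-[270,180])*4).round().tolist())
s=arm.read_state();print(s["grip_width"])
im=cv2.imread("pics/scene0.png")
im=arm.get_image("scene")
cv2.imwrite("pics/c.png",cv2.resize(im[200:290,310:400],None,fx=6,fy=6,interpolation=cv2.INTER_CUBIC))
a=cv2.imread("pics/a_scene.png");cv2.imwrite("pics/c2.png",a[150:450,200:600])
E
```

```text
30 [[408.0, 289.0], [399.0, 294.0], [298.0, 347.0], [289.0, 352.0]]
45.4 [[410.0, 266.0], [401.0, 271.0], [299.0, 324.0], [289.0, 329.0]]
60 [[412.0, 245.0], [402.0, 249.0], [300.0, 302.0], [290.0, 307.0]]
70 [[413.0, 230.0], [404.0, 234.0], [300.0, 287.0], [291.0, 292.0]]
11.726665603783179
```

View pics/c.png

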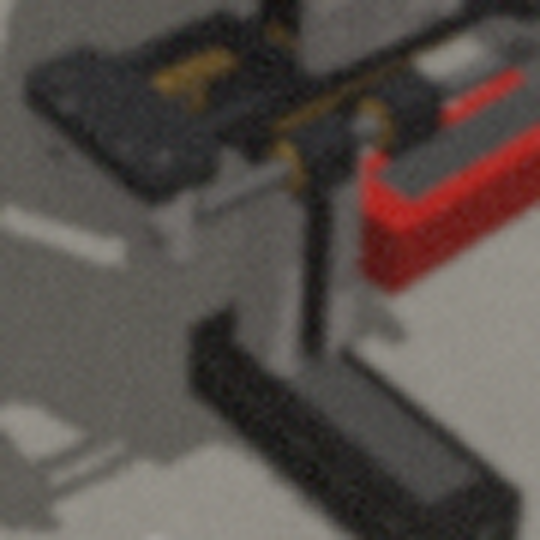

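Request:
{"op": "apply_moves", "data": {
  "commands": [
    [0,0,0,0,0,0,-0.4],
    [0,0,0,0,0,0,-0.4],
    [0,0,0,0,0,0,-0.4],
    [0,0,0,0,0,0,-0.4],
    [0,0,0,0,0,0,-0.4]
  ]
}}

```text
clock: 6.45
eef_pos: [505.1, 95.7, 19.5]
tool_rot: [0.161, 0.687, -0.161, 0.69]
contact_force: [-0.3, -0.6, 0.6]
grip_width: 53.8
```

```bash
python3 - <<'E'
from h import *
to(503.4,95.6,18,1.111-np.pi/2)
im=arm.get_image("scene")
im=cv2.resize(im[200:290,310:420],None,fx=7,fy=7,interpolation=cv2.INTER_CUBIC)
def dot(P,c):
    for u in (proj("scene",P)-[310,200]+.5)*7: cv2.circle(im,tuple(int(v) for v in u),3,c,-1)
s=arm.read_state();T=R.from_quat(s["tool_rot"]).as_matrix();g=s["grip_width"]/2
for dz,c in((0,(0,0,255)),(23,(0,255,0))):
    P=[s["eef_pos"]+T@np.array([14,y,z]) +[0,0,dz] for y in(-8,8) for z in(-g-12.5,-g,g,g+12.5)]
    dot(P,c)
cv2.imwrite("pics/d.png",im)
E
```

```text
t 6.45 pos [505.1  95.7  19.5] zyaw -0.459 F [-0.3 -0.6  0.6] grip 53.8 j [-0.03  0.16  2.01 -0.    0.97  0.43]
tool shift [ 1.5 -0.8 -1.5] after-turn shift [ 1.5 -0.8 -1.5] rotvec [ 0.0009  0.0031 -0.0012]
```

View pics/d.png

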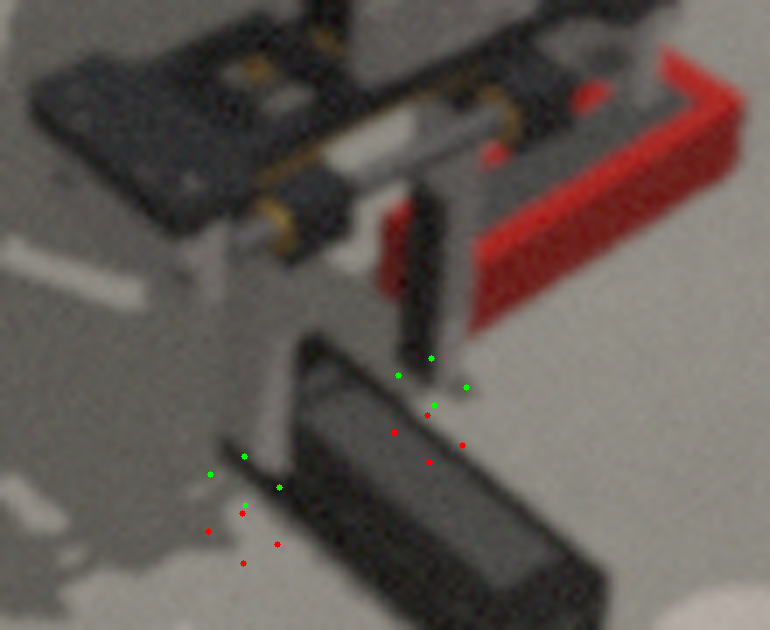

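```bash
python3 - <<'E'
from h import *
s=arm.read_state();T=R.from_quat(s["tool_rot"]).as_matrix();g=s["grip_width"]/2
for dz in (0,25):
  for x in(14,-83):
    P=[s["eef_pos"]+T@np.array([x,0,z])+[0,0,dz] for z in(-g-6,g+6)]
    print(dz,x,((proj("scene",P)-[310,200]+.5)*7).round().tolist())
  P=[s["eef_pos"]+T@np.array([-83,y,z])+[0,0,dz] for y in(-37,37) for z in(-88,88)]
  print("body",((proj("scene",P)-[310,200]+.5)*7).round().tolist())
im=arm.get_image("scene");cv2.imwrite("pics/e.png",cv2.resize(im[20:320,220:520],None,fx=2,fy=2,interpolation=cv2.INTER_CUBIC))
E
```

```text
0 14 [[428.0, 439.0], [244.0, 538.0]]
0 -83 [[448.0, 186.0], [254.0, 283.0]]
body [[503.0, 53.0], [16.0, 288.0], [676.0, 182.0], [183.0, 437.0]]
25 14 [[433.0, 377.0], [246.0, 475.0]]
25 -83 [[453.0, 117.0], [256.0, 213.0]]
body [[509.0, -15.0], [15.0, 218.0], [685.0, 113.0], [185.0, 366.0]]
```

View pics/e.png

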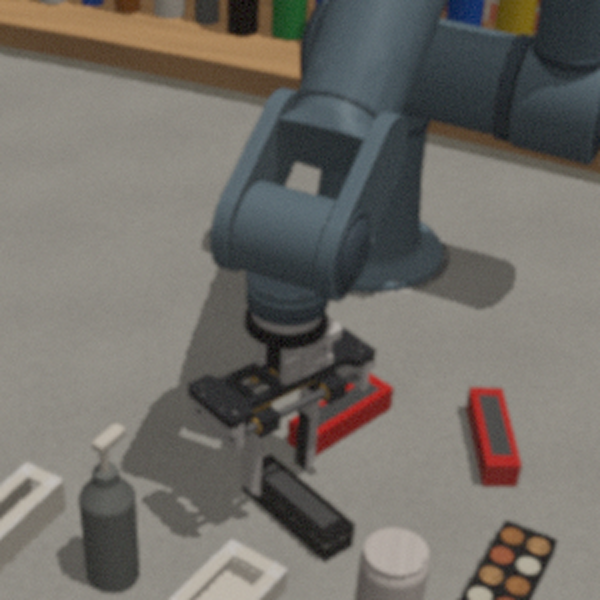

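Request:
{"op": "apply_moves", "data": {
  "commands": [
    [-50,0,0,0,0,0,-0.4],
    [-50,0,0,0,0,0,-0.4],
    [0,0,0,0,0,0.18,-0.4],
    [0,0,0,0,0,0.18,-0.4],
    [0,0,0,0,0,0.18,-0.4],
    [0,0,0,0,0,0.18,-0.4],
    [0,0,0,0,0,0,-0.4]
  ]
}}

```text
clock: 7.42
eef_pos: [506.9, 95.7, 125.2]
tool_rot: [0.397, 0.58, 0.1, 0.704]
contact_force: [0.3, -0.7, 0.2]
grip_width: 65.9
```

```bash
cat > v.py <<'E'
from h import *
import sys
tag=sys.argv[1]
s=arm.read_state();T=R.from_quat(s["tool_rot"]).as_matrix();g=s["grip_width"]/2
print(s["eef_pos"].round(1),T.round(2).tolist(),s["joints"].round(3),2*g)
for n in("top","scene"):
    im=arm.get_image(n); c=proj(n,[s["eef_pos"]])[0].astype(int); x0=max(0,min(540,c[0]-50)); y0=max(0,min(390,c[1]-55))
    im=cv2.resize(im[y0:y0+90,x0:x0+100],None,fx=7,fy=7,interpolation=cv2.INTER_CUBIC)
    P=[s["eef_pos"]+T@np.array([14,y,z]) for y in(-8,8) for z in(-g-12.5,-g,g,g+12.5)]
    for u in (proj(n,P)-[x0,y0]+.5)*7: cv2.circle(im,tuple(int(v) for v in u),3,(0,0,255),-1)
    print(n,"origin",x0,y0); cv2.imwrite(f"pics/{tag}_{n}.png",im)
E
python3 v.py t1
```

```text
[506.9  95.7 125.2] [[0.31, 0.32, 0.9], [0.6, 0.67, -0.44], [-0.74, 0.68, 0.01]] [-0.462 -0.109  2.217  0.819  1.178 -0.394] 65.8976710002475
top origin 220 177
scene origin 309 169
```

View pics/t1_top.png

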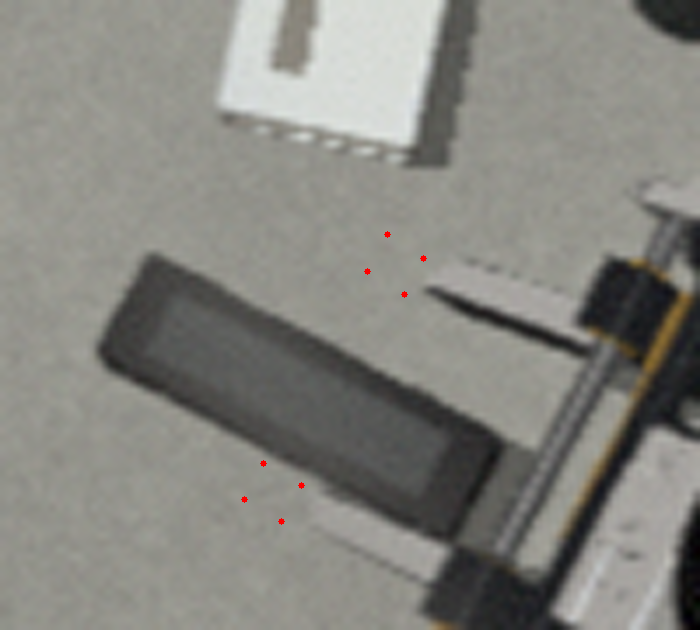

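View pics/t1_scene.png

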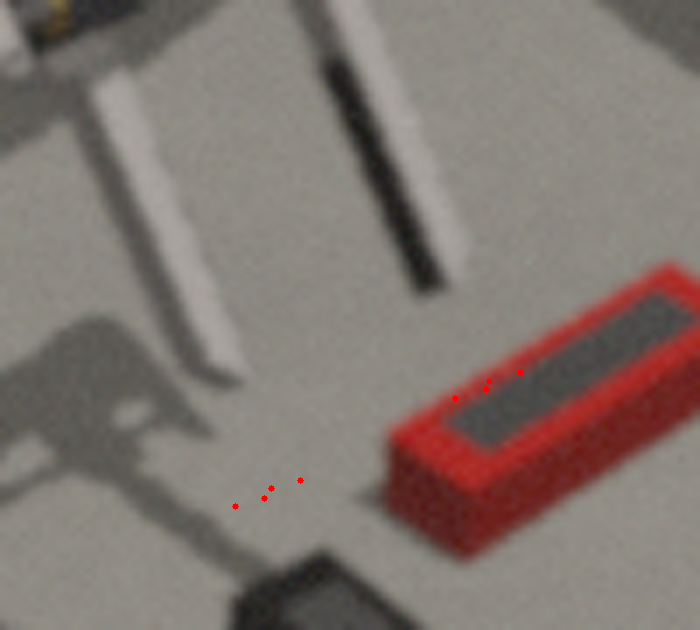

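```bash
python3 - <<'E'
from h import *
from scipy.optimize import least_squares
s=arm.read_state();T=R.from_quat(s["tool_rot"]).as_matrix();g=s["grip_width"]/2
ob=[("top",(220,177),1,(445,275)),("top",(220,177),-1,(325,510)),("scene",(309,169),1,(220,375)),("scene",(309,169),-1,(440,285))]
def f(d):
    r=[]
    for n,o,sg,uv in ob:
        p=s["eef_pos"]+T@(np.array([14,0,sg*(g+6)])+d); r+=list(proj(n,[p])[0]-(np.array(uv)/7-.5+np.array(o)))
    return np.array(r)
r=least_squares(f,[0,0,0]);print(r.x.round(1),f(r.x).round(1), (T@r.x).round(1))
E
```

```text
[-32.2   1.4   1. ] [ 0.6  0.1  0.2 -0.4  0.3  1.   0.4 -1. ] [ -8.5 -18.8  24.8]
```

Request:
{"op": "apply_moves", "data": {
  "commands": [
    [0,0,0,0,0,-0.18,-0.4],
    [0,0,0,0,0,-0.18,-0.4],
    [0,0,0,0,0,-0.18,-0.4],
    [0,0,0,0,0,-0.18,-0.4],
    [0,0,0,0,0,0,-0.4]
  ]
}}

```text
clock: 8.15
eef_pos: [514.8, 101.1, 135.7]
tool_rot: [0.153, 0.677, -0.161, 0.702]
contact_force: [-0.6, -0.0, -1.2]
grip_width: 65.6
```

```bash
python3 - <<'E'
from h import *
to(503.4,95.6,24,1.111-np.pi/2)
E
```

```text
t 8.15 pos [514.8 101.1 135.7] zyaw -0.449 F [-0.6 -0.  -1.2] grip 65.6 j [-0.01 -0.01  1.94 -0.02  1.18  0.44]
tool shift [111.4  -9.5 -12.1] after-turn shift [111.7 -10.   -7.8] rotvec [0.0111 0.0377 0.0031]
```

Request:
{"op": "apply_moves", "data": {
  "commands": [
    [0,-10,-8,0.011,0.038,0.003,-0.4],
    [35,0,0,0,0,0,-0.4],
    [35,0,0,0,0.01,0,-0.4],
    [35,0,0,0,0.01,0,-0.4],
    [0,0,0,0,0,0,-0.4]
  ]
}}

```text
clock: 8.78
eef_pos: [500.6, 92.6, 29.8]
tool_rot: [0.168, 0.696, -0.159, 0.68]
contact_force: [0.2, 0.6, -0.1]
grip_width: 65.5
```

```bash
python3 - <<'E'
from h import *
to(503.4,95.6,10,1.111-np.pi/2)
E
```

```text
t 8.78 pos [500.6  92.6  29.8] zyaw -0.467 F [ 0.2  0.6 -0.1] grip 65.5 j [-0.05  0.14  2.    0.02  1.02  0.41]
tool shift [19.8  3.8  1.6] after-turn shift [19.8  3.9  1.1] rotvec [-0.0071 -0.0239 -0.0066]
```

Request:
{"op": "apply_moves", "data": {
  "commands": [
    [10,3.8,1.2,-0.007,-0.024,-0.007,-0.4],
    [10,0,0,0,0,0,-0.4],
    [0,0,0,0,0,0,-0.4]
  ]
}}

```text
clock: 9.15
eef_pos: [505.2, 93.3, 13.2]
tool_rot: [0.163, 0.686, -0.162, 0.69]
contact_force: [1.0, 0.0, 0.7]
grip_width: 65.7
```

```bash
python3 v.py t2; python3 - <<'E'
from h import *
to(503.4,95.6,-8,1.111-np.pi/2)
E
```

```text
[505.2  93.3  13.2] [[0.01, 0.45, 0.89], [0.0, 0.89, -0.45], [-1.0, 0.0, 0.0]] [-3.90e-02  1.69e-01  2.01e+00  1.00e-03  9.58e-01  4.25e-01] 65.69016653489673
top origin 224 184
scene origin 306 211
t 9.25 pos [505.9  93.4  13.7] zyaw -0.464 F [ 0.2  0.4 -0.3] grip 65.8 j [-0.04  0.17  2.01  0.    0.96  0.43]
tool shift [21.7  0.8 -3.3] after-turn shift [21.7  0.9 -3.2] rotvec [-0.0045  0.0056 -0.0034]
```

View pics/t2_scene.png

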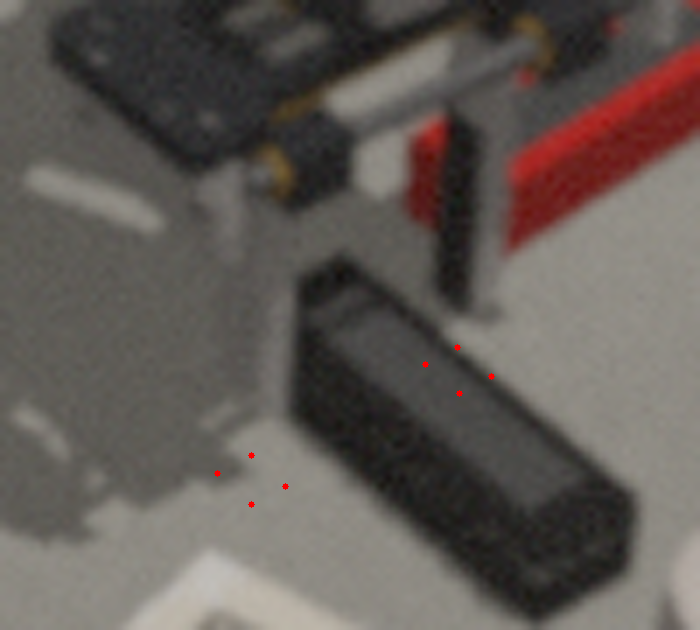

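Request:
{"op": "apply_moves", "data": {
  "commands": [
    [6,0.8,-3.2,-0.004,0.005,-0.003,-0.4],
    [5,0,0,0,0,0,-0.4],
    [0,0,0,0,0,0,-0.4]
  ]
}}

```text
clock: 9.62
eef_pos: [504.1, 95.6, 3.0]
tool_rot: [0.162, 0.688, -0.161, 0.689]
contact_force: [-0.5, 0.4, 0.5]
grip_width: 66.0
```

```bash
python3 v.py t3; python3 - <<'E'
from h import *
to(503.4,95.6,-8,1.111-np.pi/2)
E
```

```text
[504.1  95.6   3. ] [[0.0, 0.44, 0.9], [0.0, 0.9, -0.44], [-1.0, 0.0, 0.0]] [-0.034  0.189  2.011  0.     0.94   0.426] 66.0353493549172
top origin 224 185
scene origin 307 214
t 9.72 pos [504.4  95.6   3.3] zyaw -0.46 F [ 0.4 -0.3 -1. ] grip 65.8 j [-0.03  0.19  2.01  0.    0.94  0.43]
tool shift [11.3 -0.5 -0.9] after-turn shift [11.3 -0.4 -0.8] rotvec [-0.0004  0.0021 -0.0013]
```

View pics/t3_scene.png

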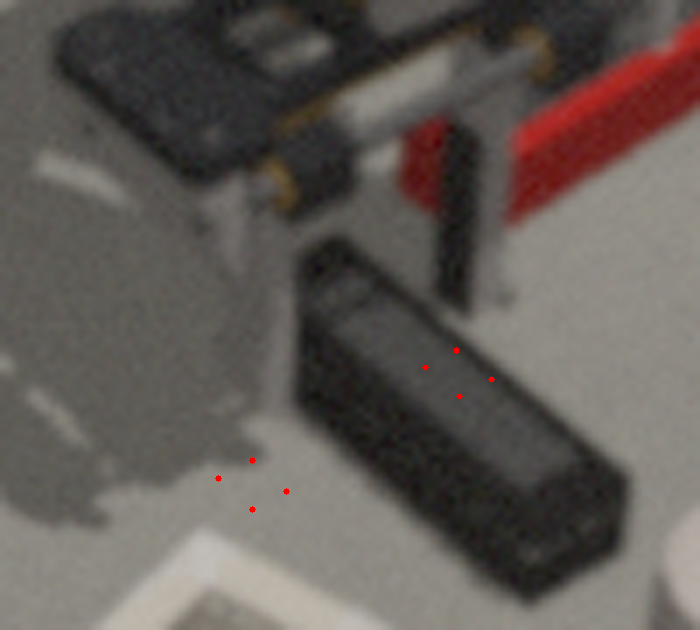

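Request:
{"op": "apply_moves", "data": {
  "commands": [
    [4,0,0,0,0,0,-0.4],
    [4,0,0,0,0,0,-0.4]
  ]
}}

```text
clock: 9.98
eef_pos: [504.8, 95.7, -4.7]
tool_rot: [0.162, 0.687, -0.161, 0.69]
contact_force: [0.5, -0.1, 0.5]
grip_width: 66.1
```

Request:
{"op": "apply_moves", "data": {
  "commands": [
    [3,0,0,0,0,0,-0.4]
  ]
}}

```text
clock: 10.1
eef_pos: [504.7, 95.7, -8.1]
tool_rot: [0.162, 0.687, -0.161, 0.69]
contact_force: [-0.1, 0.0, -0.2]
grip_width: 65.9
```

Request:
{"op": "apply_moves", "data": {
  "commands": [
    [3,0,0,0,0,0,-0.4]
  ]
}}

```text
clock: 10.22
eef_pos: [504.6, 95.6, -11.4]
tool_rot: [0.162, 0.687, -0.161, 0.689]
contact_force: [0.3, -0.3, 0.8]
grip_width: 65.9
```

Request:
{"op": "apply_moves", "data": {
  "commands": [
    [3,0,0,0,0,0,-0.4]
  ]
}}

```text
clock: 10.35
eef_pos: [504.6, 95.6, -14.6]
tool_rot: [0.162, 0.688, -0.161, 0.689]
contact_force: [-0.9, 0.0, 7.7]
grip_width: 65.6
```

Request:
{"op": "apply_moves", "data": {
  "commands": [
    [-3.5,0,0,0,0,0,-0.4],
    [0,0,0,0,0,0,1],
    [0,0,0,0,0,0,1],
    [0,0,0,0,0,0,1],
    [0,0,0,0,0,0,1],
    [0,0,0,0,0,0,1]
  ],
  "newtons": 40
}}

```text
clock: 11.1
eef_pos: [504.3, 95.7, -10.9]
tool_rot: [0.162, 0.688, -0.161, 0.689]
contact_force: [-0.8, -0.2, 0.1]
grip_width: 37.8
```

```bash
python3 - <<'E'
from h import *
to(503.4,95.6,40,1.111-np.pi/2)
E
```

```text
t 11.1 pos [504.3  95.7 -10.9] zyaw -0.46 F [-0.8 -0.2  0.1] grip 37.8 j [-0.03  0.22  2.01  0.    0.91  0.43]
tool shift [-50.9  -0.4  -0.7] after-turn shift [-50.9  -0.5  -0.8] rotvec [-0.0003  0.0018 -0.0013]
```

Request:
{"op": "apply_moves", "data": {
  "commands": [
    [-30,0,0,0,0,0,1],
    [-30,0,0,0,0,0,1],
    [0,0,0,0.18,0,0,1],
    [0,0,0,0.18,0,0,1],
    [0,0,0,0.18,0,0,1],
    [0,0,0,0.18,0,0,1],
    [0,0,0,0.18,0,0,1],
    [0,0,0,0.18,0,0,1],
    [0,0,0,0.12,0,0,1],
    [0,0,0,0,0,0,1]
  ]
}}

```text
clock: 12.35
eef_pos: [498.8, 95.4, 45.3]
tool_rot: [-0.529, -0.469, 0.533, -0.465]
contact_force: [0.2, -0.4, -2.3]
grip_width: 37.7
```

```bash
python3 - <<'E'
from h import *
tc=(667.8,-122.4,-.094)
x,y=off(tc,-181); print(x,y)
to(x,y,40,-.094-np.pi/2)
E
```

```text
487.59906935855753 -105.41104488327625
t 12.35 pos [498.8  95.4  45.3] zyaw -1.699 F [ 0.2 -0.4 -2.3] grip 37.7 j [-0.03  0.11  2.01 -0.    1.04  1.66]
tool shift [  5.5  14.5 200.6] after-turn shift [  5.3   7.7 201. ] rotvec [-0.034   0.0011  0.0076]
```

Request:
{"op": "apply_moves", "data": {
  "commands": [
    [0,0,0,-0.034,0.001,0.007,1],
    [1.5,2,50,0,0,0,1],
    [1.5,2,50,0,0,0,1],
    [1.5,2,50,0,0,0,1],
    [1.5,2,50,0,0,0,1],
    [0,0,0,0,0,0,1]
  ]
}}

```text
clock: 13.1
eef_pos: [489.6, -109.7, 39.1]
tool_rot: [0.518, 0.48, -0.518, 0.482]
contact_force: [-0.8, 0.9, -2.1]
grip_width: 38.0
```

```bash
python3 - <<'E'
from h import *
tc=(667.8,-122.4,-.094)
x,y=off(tc,-181)
to(x,y,40,-.094-np.pi/2)
import pickle
for n in("top","scene"):
    im=arm.get_image(n); cv2.imwrite(f"pics/g_{n}full.png",im)
    im=im[120:270,290:490] if n=="top" else im[180:330,130:330]
    cv2.imwrite(f"pics/g_{n}.png",cv2.resize(im,None,fx=4,fy=4,interpolation=cv2.INTER_CUBIC))
E
```

```text
t 13.1 pos [ 489.6 -109.7   39.1] zyaw -1.644 F [-0.8  0.9 -2.1] grip 38.0 j [-0.45  0.1   2.03  0.    1.01  1.2 ]
tool shift [-0.9 -2.4 -4.1] after-turn shift [-0.9 -2.4 -4.1] rotvec [ 0.0203  0.0008 -0.0022]
```

View pics/g_top.png

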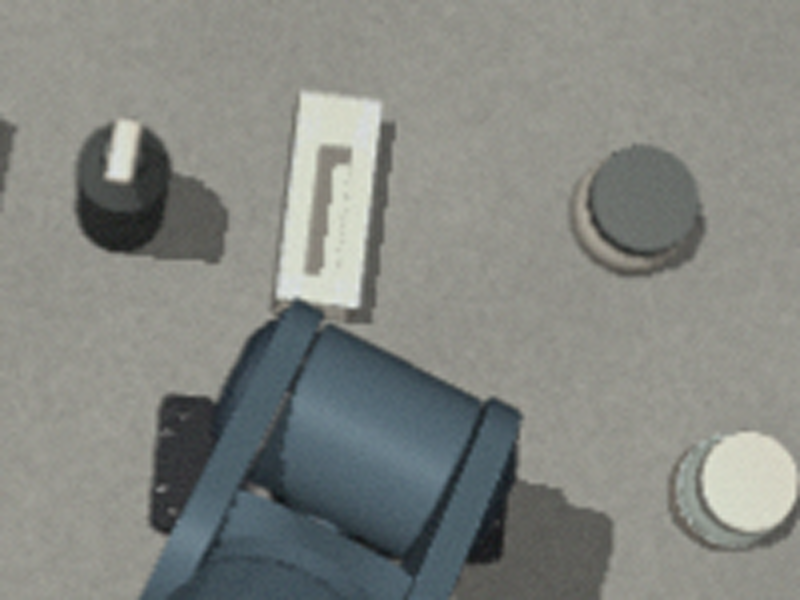

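View pics/g_scene.png

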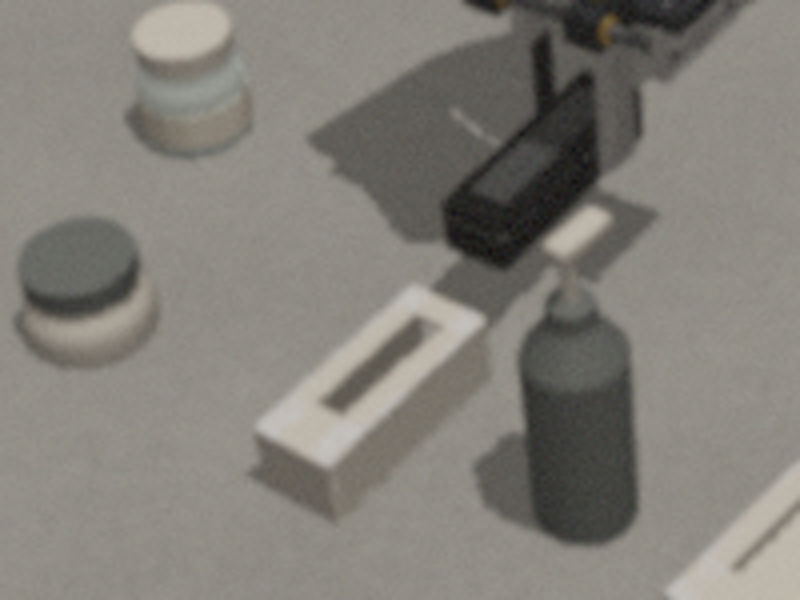

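Request:
{"op": "apply_moves", "data": {
  "commands": [
    [0,-2.4,-4.1,0.02,0,-0.002,1],
    [23,0,0,0,0,0,1],
    [22,0,0,0,0,0,1],
    [0,0,0,0,0,0,1]
  ]
}}

```text
clock: 13.7
eef_pos: [486.8, -96.7, -7.2]
tool_rot: [-0.52, -0.479, 0.521, -0.478]
contact_force: [0.2, 0.3, -1.4]
grip_width: 37.8
```

```bash
python3 - <<'E'
from h import *
tc=(667.8,-122.4,-.094)
x,y=off(tc,-165)
to(x,y,-6.4,-.094-np.pi/2)
E
```

```text
t 13.7 pos [486.8 -96.7  -7.2] zyaw -1.655 F [ 0.2  0.3 -1.4] grip 37.8 j [-0.43  0.18  2.05  0.    0.92  1.23]
tool shift [-0.8 17.5  8.8] after-turn shift [-0.8 17.6  8.6] rotvec [ 0.0102 -0.001   0.0014]
```

Request:
{"op": "apply_moves", "data": {
  "commands": [
    [0,9,4.4,0.01,0,0,1],
    [-1,8.5,4.4,0,0,0,1],
    [0,0,0,0,0,0,1],
    [0,0,0,0,0,0,1]
  ]
}}

```text
clock: 14.2
eef_pos: [507.2, -107.4, -3.3]
tool_rot: [0.523, 0.475, -0.522, 0.477]
contact_force: [-0.1, 0.7, -2.4]
grip_width: 37.7
```

```bash
python3 - <<'E'
from h import *
tc=(667.8,-122.4,-.094)
x,y=off(tc,-165)
to(x,y,-6.4,-.094-np.pi/2)
E
```

```text
t 14.2 pos [ 507.2 -107.4   -3.3] zyaw -1.663 F [-0.1  0.7 -2.4] grip 37.7 j [-0.43  0.21  2.    0.    0.93  1.23]
tool shift [ 3.1 -3.7 -0.2] after-turn shift [ 3.1 -3.7 -0.1] rotvec [ 0.0016  0.0006 -0.0034]
```

Request:
{"op": "apply_moves", "data": {
  "commands": [
    [3,-1,0,0.001,0,-0.003,1],
    [0,0,0,0,0,0,1]
  ]
}}

```text
clock: 14.45
eef_pos: [505.9, -107.3, -6.3]
tool_rot: [-0.523, -0.476, 0.523, -0.476]
contact_force: [0.0, -0.1, -2.2]
grip_width: 37.7
```

```bash
python3 - <<'E'
from h import *
tc=(667.8,-122.4,-.094)
x,y=off(tc,-165)
to(x,y,-6.4,-.094-np.pi/2)
im=arm.get_image("scene")
s=arm.read_state();T=R.from_quat(s["tool_rot"]).as_matrix()
tin=[s["eef_pos"]+T@np.array([0,29.5,0])]
yaw=np.arctan2(T[1,1],T[0,1]); pt=(tin[0][0],tin[0][1],yaw); print(pt)
k=6;o=(175,185);im=cv2.resize(im[185:285,175:305],None,fx=k,fy=k,interpolation=cv2.INTER_CUBIC)
for b,d,z0,c in((pt,DIM["tin"],4.5,(0,255,0)),(tc,DIM["tin_case"],0,(255,0,255)),(off(tc,-2)+(tc[2],),(118,41,35),3,(255,255,0))):
    u=(proj("scene",box(b,d,z0))-o+.5)*k
    for i in range(8):
        for q in(1,2,4):
            if not i&q: cv2.line(im,tuple(int(v) for v in u[i]),tuple(int(v) for v in u[i|q]),c,1)
cv2.imwrite("pics/k.png",im)
E
```

```text
t 14.45 pos [ 505.9 -107.3   -6.3] zyaw -1.665 F [ 0.  -0.1 -2.2] grip 37.7 j [-0.43  0.22  2.   -0.    0.93  1.24]
tool shift [ 0.1 -2.4 -0.2] after-turn shift [ 0.1 -2.4 -0.2] rotvec [ 0.0002  0.0006 -0.0001]
(np.float64(535.5294482777631), np.float64(-110.17118659503215), np.float64(-0.09370959470666261))
```

View pics/k.png

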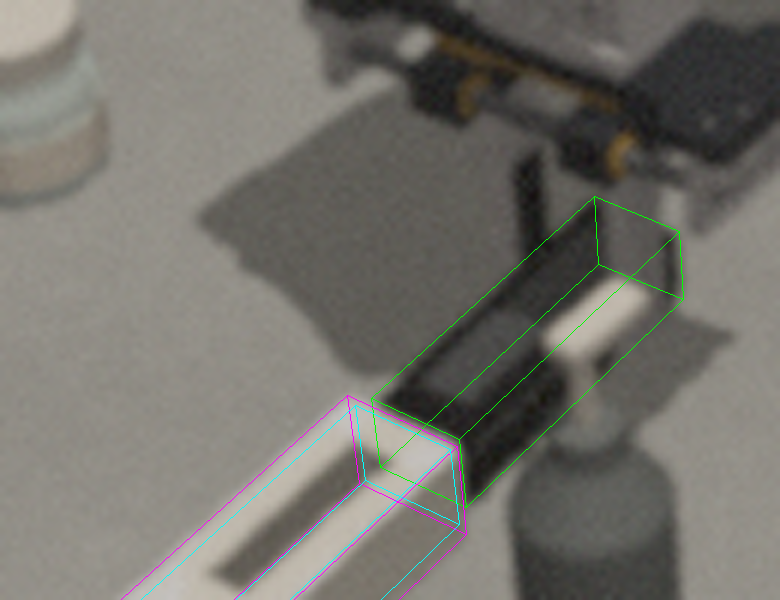

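Request:
{"op": "apply_moves", "data": {
  "commands": [
    [0,5,0,0,0,0,1],
    [0,4,0,0,0,0,1],
    [0,4,0,0,0,0,1],
    [0,0,0,0,0,0,1]
  ]
}}

```text
clock: 15.0
eef_pos: [520.1, -108.8, -6.2]
tool_rot: [-0.523, -0.476, 0.523, -0.476]
contact_force: [-0.6, -0.1, -1.5]
grip_width: 37.5
```

```bash
cat > ti.py <<'E'
from h import *
import sys
tc=(667.8,-122.4,-.094)
x,y=off(tc,float(sys.argv[1]))
to(x,y,-6.4,-.094-np.pi/2)
E
python3 ti.py -72
```

```text
t 15.0 pos [ 520.1 -108.8   -6.2] zyaw -1.665 F [-0.6 -0.1 -1.5] grip 37.5 j [-0.42  0.24  1.96 -0.    0.93  1.25]
tool shift [ 0.3 76.3 -0.3] after-turn shift [ 0.2 76.3 -0.3] rotvec [ 0.0003  0.0008 -0.0007]
```

Request:
{"op": "apply_moves", "data": {
  "commands": [
    [0,8,0,0,0,0,1],
    [0,8,0,0,0,0,1],
    [0,8,0,0,0,0,1],
    [0,0,0,0,0,0,1]
  ]
}}

```text
clock: 15.5
eef_pos: [546.1, -111.2, -6.1]
tool_rot: [0.523, 0.476, -0.523, 0.477]
contact_force: [-0.7, -0.6, -2.5]
grip_width: 37.8
```

```bash
python3 ti.py -72
```

```text
t 15.5 pos [ 546.1 -111.2   -6.1] zyaw -1.665 F [-0.7 -0.6 -2.5] grip 37.8 j [-0.4   0.3   1.9  -0.    0.95  1.26]
tool shift [ 0.3 50.2 -0.3] after-turn shift [ 0.3 50.2 -0.3] rotvec [ 0.0003  0.0008 -0.001 ]
```

Request:
{"op": "apply_moves", "data": {
  "commands": [
    [0,7,0,0,0,0,1],
    [0,7,0,0,0,0,1],
    [0,7,0,0,0,0,1],
    [0,7,0,0,0,0,1],
    [0,7,0,0,0,0,1],
    [0,7,0,0,0,0,1],
    [0,0,0,0,0,0,1]
  ]
}}

```text
clock: 16.38
eef_pos: [590.9, -115.4, -6.3]
tool_rot: [-0.523, -0.476, 0.523, -0.476]
contact_force: [1.0, 0.0, -1.6]
grip_width: 37.3
```

```bash
python3 ti.py -72; python3 - <<'E'
from h import *
im=arm.get_image("scene")
cv2.imwrite("pics/l.png",cv2.resize(im[185:315,165:325],None,fx=5,fy=4.6,interpolation=cv2.INTER_CUBIC))
E
```

```text
t 16.38 pos [ 590.9 -115.4   -6.3] zyaw -1.664 F [ 1.   0.  -1.6] grip 37.3 j [-0.38  0.38  1.78 -0.    0.97  1.28]
tool shift [ 0.1  5.3 -0.3] after-turn shift [ 0.1  5.3 -0.3] rotvec [ 0.0003  0.0007 -0.0008]
```

View pics/l.png

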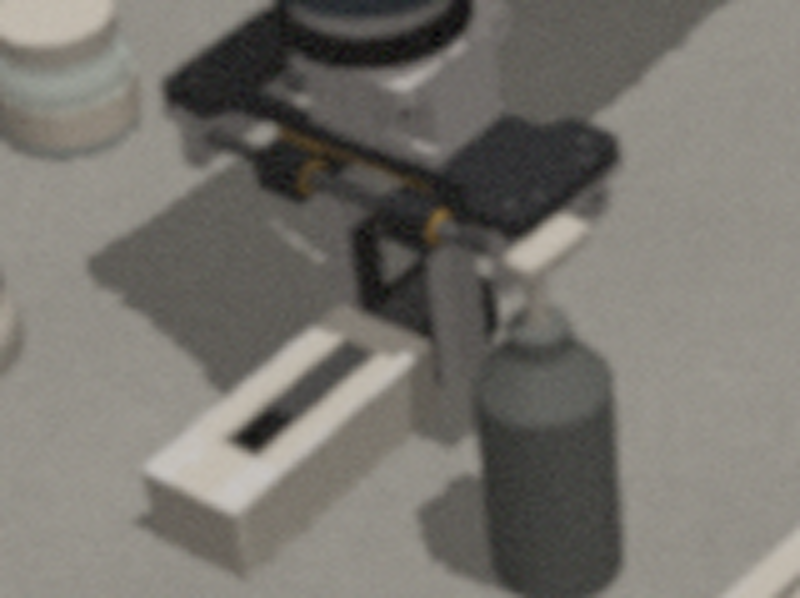

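Request:
{"op": "apply_moves", "data": {
  "commands": [
    [0,0,0,0,0,0,-0.3],
    [0,0,0,0,0,0,-0.3],
    [0,0,0,0,0,0,-0.3],
    [0,-16,0,0,0,0,-0.3],
    [0,-16,0,0,0,0,-0.3],
    [0,-16,0,0,0,0,-0.3],
    [0,-10,0,0,0,0,-0.3],
    [0,0,0,0,0,0,1],
    [0,0,0,0,0,0,1],
    [0,0,0,0,0,0,1]
  ]
}}

```text
clock: 17.68
eef_pos: [533.7, -110.8, -4.0]
tool_rot: [0.524, 0.474, -0.522, 0.478]
contact_force: [0.0, -0.7, 0.2]
grip_width: 34.8
```

```bash
python3 ti.py -121;python3 - <<'E'
from h import *
im=arm.get_image("scene")
cv2.imwrite("pics/m.png",cv2.resize(im[185:315,165:325],None,fx=5,fy=4.6,interpolation=cv2.INTER_CUBIC))
E
```

```text
t 17.68 pos [ 533.7 -110.8   -4. ] zyaw -1.665 F [ 0.  -0.7  0.2] grip 34.8 j [-0.41  0.27  1.93 -0.    0.94  1.25]
tool shift [ 2.5 13.6 -1.1] after-turn shift [ 2.4 13.6 -1.1] rotvec [ 0.      0.0023 -0.0062]
```

View pics/m.png

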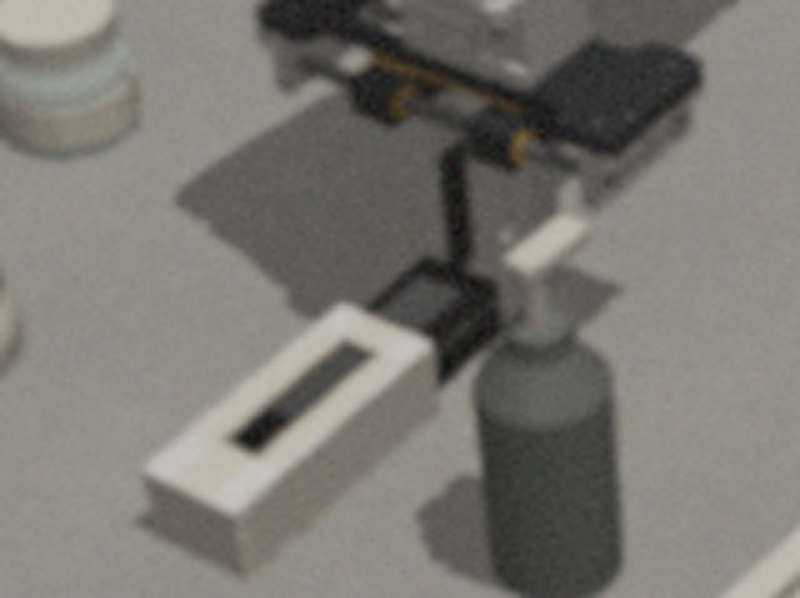

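Request:
{"op": "apply_moves", "data": {
  "commands": [
    [2,0,-1,0,0.002,-0.006,1],
    [0,0,0,0,0,0,1],
    [0,0,0,0,0,0,1],
    [0,0,0,0,0,0,1],
    [0,6,0,0,0,0,1],
    [0,6,0,0,0,0,1],
    [0,6,0,0,0,0,1],
    [0,6,0,0,0,0,1],
    [0,6,0,0,0,0,1],
    [0,6,0,0,0,0,1]
  ]
}}

```text
clock: 18.98
eef_pos: [571.0, -113.0, -6.5]
tool_rot: [-0.522, -0.477, 0.524, -0.475]
contact_force: [-2.8, -0.4, 2.2]
grip_width: 0.2
```

```bash
python3 ti.py -81
```

```text
t 18.98 pos [ 571.  -113.    -6.5] zyaw -1.664 F [-2.8 -0.4  2.2] grip 0.2 j [-0.39  0.35  1.83 -0.    0.97  1.28]
tool shift [-0.2 16.2  0.3] after-turn shift [-0.1 16.2  0.2] rotvec [ 0.0006 -0.0004  0.004 ]
```

Pushing with ~3 N. Continue until the end wall.

Request:
{"op": "apply_moves", "data": {
  "commands": [
    [0,5,0,0,0,0,1],
    [0,4,0,0,0,0,1],
    [0,3,0,0,0,0,1]
  ]
}}

```text
clock: 19.35
eef_pos: [584.0, -114.2, -6.5]
tool_rot: [-0.522, -0.477, 0.524, -0.475]
contact_force: [-3.1, -0.6, 2.7]
grip_width: 0.4
```

Request:
{"op": "apply_moves", "data": {
  "commands": [
    [0,3,0,0,0,0,1]
  ]
}}

```text
clock: 19.48
eef_pos: [585.6, -114.3, -6.6]
tool_rot: [-0.521, -0.479, 0.525, -0.474]
contact_force: [-13.3, 0.7, 11.2]
grip_width: 0.8
```

```bash
python3 ti.py -81
```

```text
t 19.48 pos [ 585.6 -114.3   -6.6] zyaw -1.664 F [-13.3   0.7  11.2] grip 0.8 j [-0.38  0.38  1.79 -0.    0.98  1.28]
tool shift [-0.2  1.6  0.3] after-turn shift [-0.2  1.6  0.3] rotvec [ 0.0011 -0.0006  0.0085]
```

Request:
{"op": "apply_moves", "data": {
  "commands": [
    [0,2,0,0,0,0,1]
  ]
}}

```text
clock: 19.6
eef_pos: [585.3, -114.3, -6.8]
tool_rot: [-0.519, -0.481, 0.526, -0.472]
contact_force: [-12.2, -0.2, 9.8]
grip_width: 0.7
```

Request:
{"op": "apply_moves", "data": {
  "commands": [
    [0,-15,0,0,0,0,1],
    [0,-25,0,0,0,0,1],
    [0,-25,0,0,0,0,1],
    [-50,0,0,0,0,0,1],
    [-50,0,0,0,0,0,1],
    [-50,0,0,0,0,0,1],
    [0,0,0,0,0,0,-0.5]
  ]
}}

```text
clock: 20.48
eef_pos: [524.5, -109.5, 148.8]
tool_rot: [-0.522, -0.477, 0.524, -0.476]
contact_force: [0.8, 1.0, -0.6]
grip_width: 7.7
```

```bash
python3 ti.py -81;python3 - <<'E'
from h import *
tc=(667.8,-122.4,-.094)
im=arm.get_image("scene")
k=5;o=(165,185)
im=cv2.resize(im[185:305,165:325],None,fx=k,fy=k,interpolation=cv2.INTER_CUBIC)
u=(proj("scene",box(off(tc,-8)+(tc[2],),DIM["tin"],3))-o+.5)*k
for i in range(8):
    for q in(1,2,4):
        if not i&q: cv2.line(im,tuple(int(v) for v in u[i]),tuple(int(v) for v in u[i|q]),(0,255,0),1)
cv2.imwrite("pics/n.png",im)
im=arm.get_image("top");cv2.imwrite("pics/n_top.png",im)
E
```

```text
t 20.48 pos [ 524.5 -109.5  148.8] zyaw -1.664 F [ 0.8  1.  -0.6] grip 7.7 j [-0.42  0.02  1.88 -0.    1.24  1.25]
tool shift [155.1  63.3  -0.7] after-turn shift [155.2  62.9  -0.6] rotvec [0.0004 0.0009 0.0026]
```

View pics/n.png

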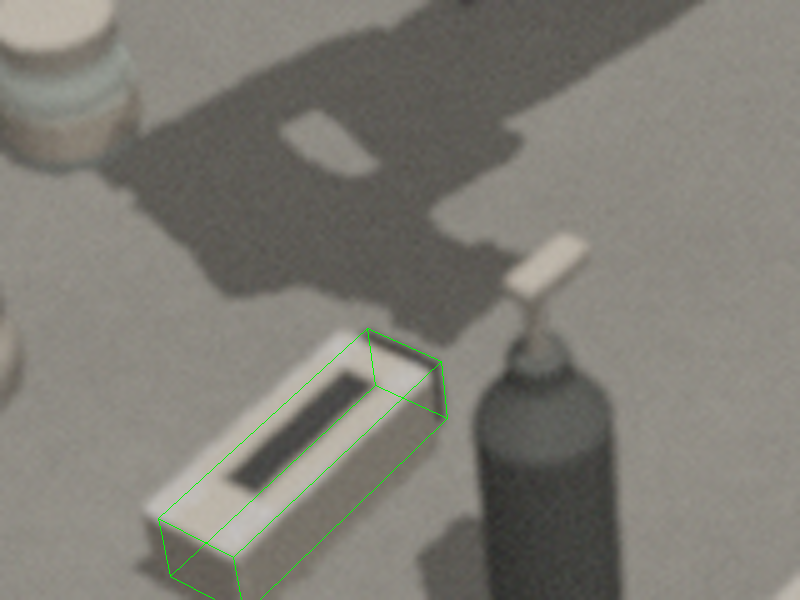

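View pics/n_top.png

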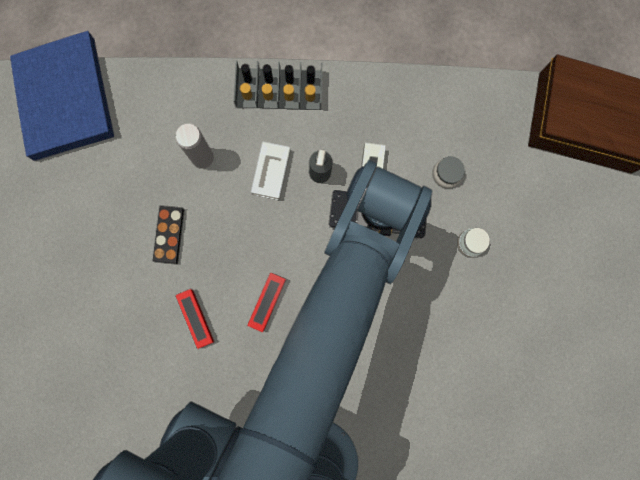

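Request:
{"op": "apply_moves", "data": {
  "commands": [
    [0,-5,-50,0,0,0,-1],
    [0,-5,-50,0,0,0,-1],
    [0,-5,-50,0,0,0,-1],
    [0,-5,-50,0,0,0,-1],
    [0,-5,-50,0,0,0,-1],
    [0,-5,-50,0,0,0,-1],
    [0,0,-50,0,0,0,-1],
    [0,0,-50,0,0,0,-1],
    [0,0,0,0,0,0,-1]
  ]
}}

```text
clock: 21.7
eef_pos: [520.1, 304.2, 124.1]
tool_rot: [-0.514, -0.485, 0.533, -0.465]
contact_force: [0.1, -0.5, -0.0]
grip_width: 93.6
```

```bash
cat > tp.py <<'E'
from h import *
p=(508.8,340.9,-.067)
x,y=off(p,-25)
to(x,y,30,-.067-np.pi/2)
E
python3 tp.py
```

```text
t 21.7 pos [520.1 304.2 124.1] zyaw -1.669 F [ 0.1 -0.5 -0. ] grip 93.6 j [0.33 0.22 1.71 0.02 1.24 2.  ]
tool shift [ 95.5 -36.1 -34.8] after-turn shift [ 94.1 -38.7 -35.9] rotvec [-0.0309  0.0012  0.0388]
```

Request:
{"op": "apply_moves", "data": {
  "commands": [
    [0,-19,-18,-0.03,0,0.038,-1],
    [0,-19,-17,0,0,0,-1],
    [30,0,0,0,0,0,-1],
    [30,0,0,0,0,0,-1],
    [28,0,0,0,0,0,-1],
    [0,0,0,0,0,0,-1]
  ]
}}

```text
clock: 22.45
eef_pos: [478.2, 335.4, 23.5]
tool_rot: [-0.512, -0.483, 0.523, -0.481]
contact_force: [0.1, 0.7, -0.8]
grip_width: 94.3
```

```bash
python3 tp.py
```

```text
t 22.45 pos [478.2 335.4  23.5] zyaw -1.642 F [ 0.1  0.7 -0.8] grip 94.3 j [ 0.42  0.31  1.81 -0.    1.04  2.06]
tool shift [-6.6  5.  -7.5] after-turn shift [-6.5  5.2 -7.6] rotvec [-0.0041  0.0101  0.0137]
```

Request:
{"op": "apply_moves", "data": {
  "commands": [
    [0,5,-7.5,-0.004,0.01,0.014,-1],
    [0,0,0,0,0,0,-1],
    [7,0,0,0,0,0,-1],
    [6,0,0,0,0,0,-1],
    [0,0,0,0,0,0,-1]
  ]
}}

```text
clock: 23.08
eef_pos: [486.4, 343.0, 12.4]
tool_rot: [0.519, 0.482, -0.515, 0.484]
contact_force: [-0.7, 0.1, 0.7]
grip_width: 93.8
```

```bash
python3 tp.py;python3 - <<'E'
from h import *
im=arm.get_image("scene")
cv2.imwrite("pics/p.png",cv2.resize(im[220:350,420:540],None,fx=5,fy=4.6,interpolation=cv2.INTER_CUBIC))
E
```

```text
t 23.07 pos [486.4 343.   12.4] zyaw -1.639 F [-0.7  0.1  0.7] grip 93.8 j [ 0.42  0.34  1.8  -0.    1.    2.06]
tool shift [-17.6  -2.4   0.6] after-turn shift [-17.6  -2.5   0.6] rotvec [-0.0009 -0.0027 -0.0055]
```

View pics/p.png

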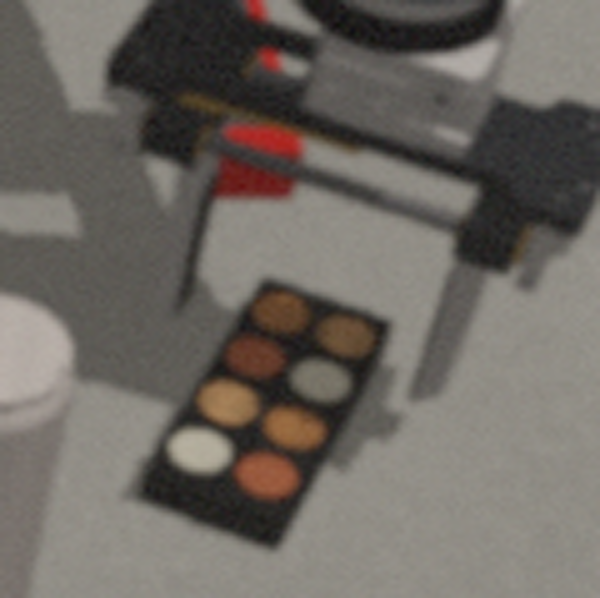

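Request:
{"op": "apply_moves", "data": {
  "commands": [
    [8,-2.4,0.6,0,-0.002,-0.005,-1],
    [8,0,0,0,0,0,-1],
    [6,0,0,0,0,0,-1],
    [0,0,0,0,0,0,-1]
  ]
}}

```text
clock: 23.62
eef_pos: [483.7, 342.6, -11.2]
tool_rot: [0.517, 0.483, -0.517, 0.483]
contact_force: [-0.4, 0.7, 0.1]
grip_width: 93.9
```

```bash
python3 tp.py
```

```text
t 23.62 pos [483.7 342.6 -11.2] zyaw -1.639 F [-0.4  0.7  0.1] grip 93.9 j [0.42 0.38 1.81 0.   0.96 2.06]
tool shift [-41.2   0.2  -0. ] after-turn shift [-41.2   0.2  -0. ] rotvec [-0.0008 -0.0004  0.0001]
```

Level and placed; close.

Request:
{"op": "apply_moves", "data": {
  "commands": [
    [1,0,0,0,0,0,1],
    [0,0,0,0,0,0,1],
    [0,0,0,0,0,0,1],
    [0,0,0,0,0,0,1],
    [0,0,0,0,0,0,1],
    [0,0,0,0,0,0,1],
    [0,0,0,0,0,0,1]
  ]
}}

```text
clock: 24.5
eef_pos: [484.3, 342.8, -11.7]
tool_rot: [0.517, 0.483, -0.516, 0.483]
contact_force: [0.1, 1.5, -0.4]
grip_width: 55.7
```

```bash
python3 tp.py
```

```text
t 24.5 pos [484.3 342.8 -11.7] zyaw -1.639 F [ 0.1  1.5 -0.4] grip 55.7 j [0.42 0.38 1.81 0.   0.96 2.06]
tool shift [-41.7  -0.3   0.2] after-turn shift [-41.7  -0.4   0.3] rotvec [-0.0007 -0.001  -0.0012]
```

Request:
{"op": "apply_moves", "data": {
  "commands": [
    [-20,0,0,0,0,0,1],
    [-20,0,0,0,0,0,1],
    [0,0,40,0.06,0,0,1],
    [0,0,40,0.058,0,0,1],
    [0,0,40,0,0,0,1],
    [0,0,35,0,0,0,1],
    [0,0,20,0,0,0,1],
    [0,0,0,0,0,0,1]
  ]
}}

```text
clock: 25.5
eef_pos: [463.2, 166.7, 41.4]
tool_rot: [0.55, 0.448, -0.54, 0.453]
contact_force: [0.2, 0.2, -0.7]
grip_width: 55.5
```

```bash
cat > tq.py <<'E'
from h import *
import sys
pc=(663.5,110.2,-.186)
x,y=off(pc,float(sys.argv[1]))
to(x,y,float(sys.argv[2]),pc[2]-np.pi/2)
E
python3 tq.py -164 -7.2
```

```text
t 25.5 pos [463.2 166.7  41.4] zyaw -1.759 F [ 0.2  0.2 -0.7] grip 55.5 j [0.11 0.06 2.06 0.   1.   1.87]
tool shift [49.1 42.6 18.7] after-turn shift [48.6 43.3 18.5] rotvec [-0.0025 -0.0069 -0.0151]
```

Request:
{"op": "apply_moves", "data": {
  "commands": [
    [0,18,9,-0.002,-0.007,-0.015,1],
    [0,18,9,0,0,0,1],
    [0,0,0,0,0,0,1],
    [15,0,0,0,0,0,1],
    [15,0,0,0,0,0,1],
    [10,0,0,0,0,0,1],
    [0,0,0,0,0,0,1]
  ]
}}

```text
clock: 26.38
eef_pos: [495.3, 144.8, -0.2]
tool_rot: [0.544, 0.452, -0.544, 0.452]
contact_force: [0.3, 0.1, -1.1]
grip_width: 55.5
```

```bash
python3 tq.py -164 -7.2
```

```text
t 26.38 pos [ 4.953e+02  1.448e+02 -2.000e-01] zyaw -1.754 F [ 0.3  0.1 -1.1] grip 55.5 j [0.06 0.2  2.   0.   0.94 1.82]
tool shift [7.  7.7 2.9] after-turn shift [7.  7.7 2.9] rotvec [ 0.0025 -0.0011  0.0006]
```

Request:
{"op": "apply_moves", "data": {
  "commands": [
    [6.8,3,2.8,0.002,0,0,1],
    [0,3,0,0,0,0,1],
    [0,0,0,0,0,0,1],
    [0,0,0,0,0,0,1]
  ]
}}

```text
clock: 26.88
eef_pos: [502.0, 140.7, -6.7]
tool_rot: [0.545, 0.452, -0.544, 0.451]
contact_force: [1.2, 0.0, -1.8]
grip_width: 55.9
```

```bash
python3 tq.py -164 -7.2; python3 - <<'E'
from h import *
pc=(663.5,110.2,-.186)
s=arm.read_state();T=R.from_quat(s["tool_rot"]).as_matrix()
c=s["eef_pos"]+T@np.array([0,24.5,0]);pt=(c[0],c[1],np.arctan2(T[1,1],T[0,1]))
for n,o,k,w,h in(("scene",(290,235),6,130,100),("top",(230,135),7,110,85)):
    im=arm.get_image(n)
    raw=cv2.resize(im[o[1]:o[1]+h,o[0]:o[0]+w],None,fx=k,fy=k,interpolation=cv2.INTER_CUBIC); im=raw
    for b,d,z0,col in((pt,DIM["palette"],4.5,(0,255,0)),(off(pc,-2)+(pc[2],),(118,59,23),3,(255,255,0))):
        u=(proj(n,box(b,d,z0))-o+.5)*k
        for i in range(8):
            for q in(1,2,4):
                if not i&q: cv2.line(im,tuple(int(v) for v in u[i]),tuple(int(v) for v in u[i|q]),col,1)
    cv2.imwrite(f"pics/q_{n}.png",im)
E
```

```text
t 26.88 pos [502.  140.7  -6.7] zyaw -1.757 F [ 1.2  0.  -1.8] grip 55.9 j [0.05 0.22 1.99 0.   0.93 1.81]
tool shift [0.5 0.4 0.1] after-turn shift [0.5 0.4 0.1] rotvec [ 0.0002 -0.0014 -0.0011]
```

View pics/q_scene.png

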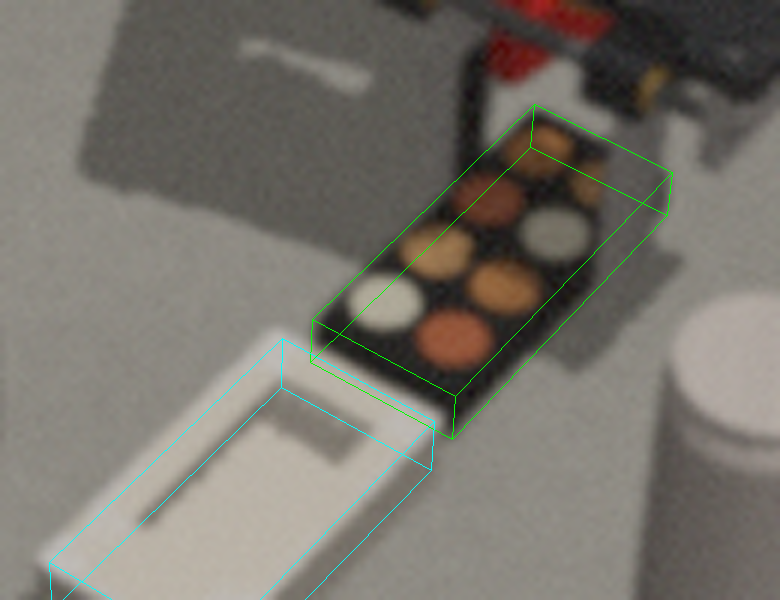

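View pics/q_top.png

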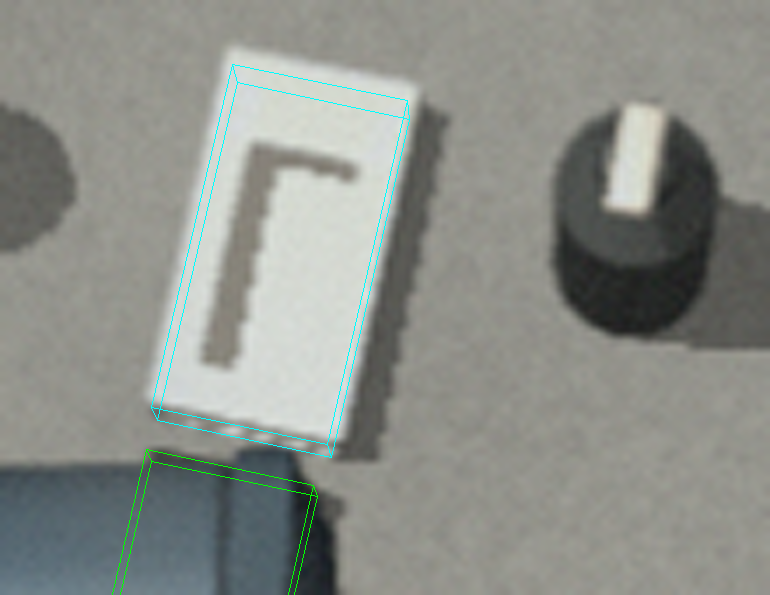

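Request:
{"op": "apply_moves", "data": {
  "commands": [
    [0.4,6,0,0,0,0,1],
    [0,5,0,0,0,0,1],
    [0,4,0,0,0,0,1],
    [0,4,0,0,0,0,1],
    [0,0,0,0,0,0,1]
  ]
}}

```text
clock: 27.6
eef_pos: [522.6, 136.9, -6.8]
tool_rot: [0.545, 0.451, -0.543, 0.452]
contact_force: [-0.3, -0.4, -0.8]
grip_width: 55.1
```

```bash
python3 tq.py -72 -7.2
```

```text
t 27.6 pos [522.6 136.9  -6.8] zyaw -1.756 F [-0.3 -0.4 -0.8] grip 55.1 j [0.05 0.26 1.94 0.   0.93 1.8 ]
tool shift [ 0.6 71.5  0.2] after-turn shift [ 0.4 71.5  0.2] rotvec [ 0.0003 -0.0017 -0.0022]
```

Request:
{"op": "apply_moves", "data": {
  "commands": [
    [0.3,7,0,0,0,0,1],
    [0,7,0,0,0,0,1],
    [0,7,0,0,0,0,1],
    [0,7,0,0,0,0,1],
    [0,0,0,0,0,0,1]
  ]
}}

```text
clock: 28.22
eef_pos: [552.2, 131.3, -7.1]
tool_rot: [0.545, 0.451, -0.543, 0.452]
contact_force: [0.1, -0.0, -1.6]
grip_width: 55.7
```

```bash
python3 tq.py -72 -7.2
```

```text
t 28.23 pos [552.2 131.3  -7.1] zyaw -1.757 F [ 0.1 -0.  -1.6] grip 55.7 j [0.03 0.32 1.87 0.   0.95 1.79]
tool shift [ 0.2 41.3  0.2] after-turn shift [ 0.1 41.3  0.2] rotvec [ 0.0002 -0.0017 -0.0023]
```

Request:
{"op": "apply_moves", "data": {
  "commands": [
    [0,7,0,0,0,0,1],
    [0,7,0,0,0,0,1],
    [0,7,0,0,0,0,1],
    [0,7,0,0,0,0,1],
    [0,5,0,0,0,0,1],
    [0,0,0,0,0,0,1]
  ]
}}

```text
clock: 28.98
eef_pos: [586.9, 124.8, -7.2]
tool_rot: [0.545, 0.451, -0.543, 0.452]
contact_force: [-0.8, -0.2, -0.9]
grip_width: 55.6
```

```bash
python3 tq.py -72 -7.2
```

```text
t 28.98 pos [586.9 124.8  -7.2] zyaw -1.757 F [-0.8 -0.2 -0.9] grip 55.6 j [0.02 0.38 1.79 0.   0.97 1.78]
tool shift [0.1 6.  0.2] after-turn shift [0.  6.  0.2] rotvec [ 0.0002 -0.0016 -0.0021]
```

Request:
{"op": "apply_moves", "data": {
  "commands": [
    [0,0,0,0,0,0,-0.6],
    [0,0,0,0,0,0,-0.6],
    [0,0,0,0,0,0,-0.6],
    [0,-16,0,0,0,0,-0.6],
    [0,-16,0,0,0,0,-0.6],
    [0,-16,0,0,0,0,-0.6],
    [0,-12,0,0,0,0,-0.6],
    [0,0,0,0,0,0,-0.6]
  ]
}}

```text
clock: 29.98
eef_pos: [525.4, 136.6, -6.5]
tool_rot: [0.545, 0.451, -0.543, 0.452]
contact_force: [-0.2, 0.0, 0.8]
grip_width: 75.2
```

```bash
python3 tq.py -135 -7.2;python3 - <<'E'
from h import *
im=arm.get_image("scene")
cv2.imwrite("pics/r.png",cv2.resize(im[225:355,290:430],None,fx=5,fy=4.6,interpolation=cv2.INTER_CUBIC))
E
```

```text
t 29.98 pos [525.4 136.6  -6.5] zyaw -1.756 F [-0.2  0.   0.8] grip 75.2 j [0.04 0.27 1.94 0.   0.93 1.8 ]
tool shift [0.7 5.6 0.4] after-turn shift [0.7 5.6 0.4] rotvec [ 0.0007 -0.002  -0.0037]
```

View pics/r.png

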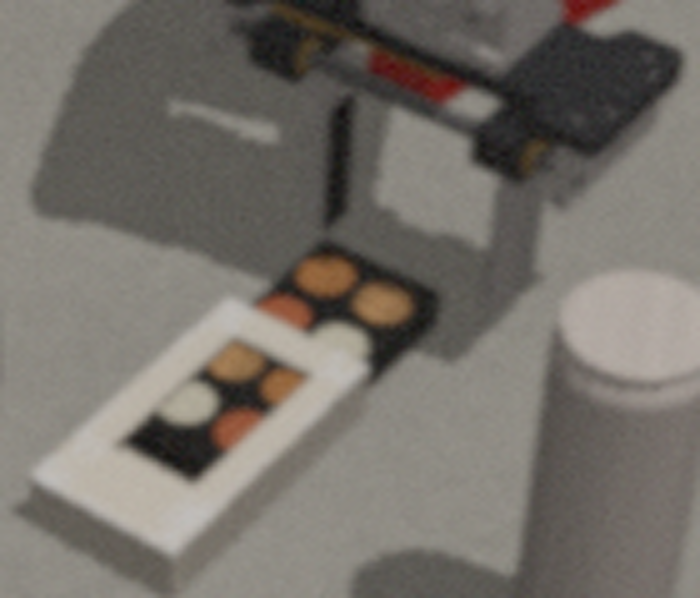

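Palette in the case, fingers behind it. Close and push.

Request:
{"op": "apply_moves", "data": {
  "commands": [
    [0,0,0,0,0,0,1],
    [0,0,0,0,0,0,1],
    [0,0,0,0,0,0,1],
    [0,0,0,0,0,0,1],
    [0,0,0,0,0,0,1],
    [0,0,0,0,0,0,1],
    [0,0,0,0,0,0,1],
    [0,0,0,0,0,0,1]
  ]
}}

```text
clock: 31.02
eef_pos: [527.8, 136.1, -5.9]
tool_rot: [0.546, 0.45, -0.542, 0.452]
contact_force: [0.2, 1.2, 0.1]
grip_width: 1.1
```

Request:
{"op": "apply_moves", "data": {
  "commands": [
    [0.6,6,0.4,0,0,0,1],
    [0,6,0,0,0,0,1],
    [0,6,0,0,0,0,1],
    [0,6,0,0,0,0,1],
    [0,6,0,0,0,0,1],
    [0,5,0,0,0,0,1],
    [0,5,0,0,0,0,1]
  ]
}}

```text
clock: 31.9
eef_pos: [569.0, 127.9, -6.6]
tool_rot: [0.546, 0.451, -0.543, 0.452]
contact_force: [-1.6, -0.1, 1.6]
grip_width: 0.1
```

```bash
python3 tq.py -81 -7.2
```

```text
t 31.9 pos [569.  127.9  -6.6] zyaw -1.757 F [-1.6 -0.1  1.6] grip 0.1 j [0.03 0.35 1.83 0.   0.96 1.78]
tool shift [ 0.7 15.1 -0.1] after-turn shift [ 0.6 15.1 -0.1] rotvec [-0.0003 -0.0022 -0.0039]
```

Request:
{"op": "apply_moves", "data": {
  "commands": [
    [0.5,5,0,0,0,0,1],
    [0,4,0,0,0,0,1],
    [0,2,0,0,0,0,1]
  ]
}}

```text
clock: 32.28
eef_pos: [580.7, 125.7, -7.1]
tool_rot: [0.546, 0.451, -0.543, 0.452]
contact_force: [-1.0, 1.0, 1.4]
grip_width: 0.4
```

Request:
{"op": "apply_moves", "data": {
  "commands": [
    [0,3,0,0,0,0,1]
  ]
}}

```text
clock: 32.4
eef_pos: [582.7, 125.3, -7.3]
tool_rot: [0.545, 0.452, -0.544, 0.451]
contact_force: [-7.8, 2.1, 6.8]
grip_width: 0.4
```

```bash
python3 tq.py -81 -7.2
```

```text
t 32.4 pos [582.7 125.3  -7.3] zyaw -1.757 F [-7.8  2.1  6.8] grip 0.4 j [0.02 0.37 1.8  0.   0.97 1.78]
tool shift [-0.1  1.2 -0.1] after-turn shift [-0.1  1.2 -0.1] rotvec [-0.0003 -0.0019 -0.0008]
```

Contact with the end wall; one more nudge, then retreat and look.

Request:
{"op": "apply_moves", "data": {
  "commands": [
    [0,2.5,0,0,0,0,1],
    [0,2.5,0,0,0,0,1]
  ]
}}

```text
clock: 32.65
eef_pos: [582.3, 125.3, -7.9]
tool_rot: [-0.541, -0.455, 0.547, -0.448]
contact_force: [-9.7, 1.7, 8.0]
grip_width: 0.4
```

Request:
{"op": "apply_moves", "data": {
  "commands": [
    [0,-15,0,0,0,0,1],
    [0,-25,0,0,0,0,1],
    [0,-25,0,0,0,0,1],
    [-50,0,0,0,0,0,1],
    [-50,0,0,0,0,0,1],
    [-50,0,0,0,0,0,1],
    [0,-50,0,0,0,0,1],
    [0,-50,0,0,0,0,1],
    [0,-50,0,0,0,0,1],
    [0,0,0,0,0,0,1]
  ]
}}

```text
clock: 33.9
eef_pos: [371.5, 165.2, 150.9]
tool_rot: [0.545, 0.452, -0.544, 0.451]
contact_force: [0.2, -0.8, -0.0]
grip_width: 0.6
```

```bash
python3 - <<'E'
from h import *
print(arm.read_state()["eef_pos"])
tc=(667.8,-122.4,-.094);pc=(663.5,110.2,-.186)
for n,o,w,h,k in(("scene",(180,185),200,150,4),("top",(230,130),170,80,4.7)):
    im=arm.get_image(n);cv2.imwrite(f"pics/s_{n}full.png",im)
    im=cv2.resize(im[o[1]:o[1]+h,o[0]:o[0]+w],None,fx=k,fy=k,interpolation=cv2.INTER_CUBIC)
    for c,d in((tc,"tin"),(pc,"palette")):
        u=(proj(n,box(off(c,-8)+(c[2],),DIM[d],3))-o+.5)*k
        for i in range(8):
            for q in(1,2,4):
                if not i&q: cv2.line(im,tuple(int(v) for v in u[i]),tuple(int(v) for v in u[i|q]),(0,255,0),1)
    cv2.imwrite(f"pics/s_{n}.png",im)
for l in("pump_bottle","spray_can","jar","tub"):
    k=arm.landmark_of("scene",l)[:1]
    if k: print(l,ray("scene",k[0]["pixel"][::-1],0).round(0))
E
```

```text
[371.50547151 165.24735173 150.91517888]
pump_bottle [670.  -3.   0.]
spray_can [693. 269.   0.]
jar [ 509. -362.    0.]
tub [ 675. -306.    0.]
```

View pics/s_scene.png

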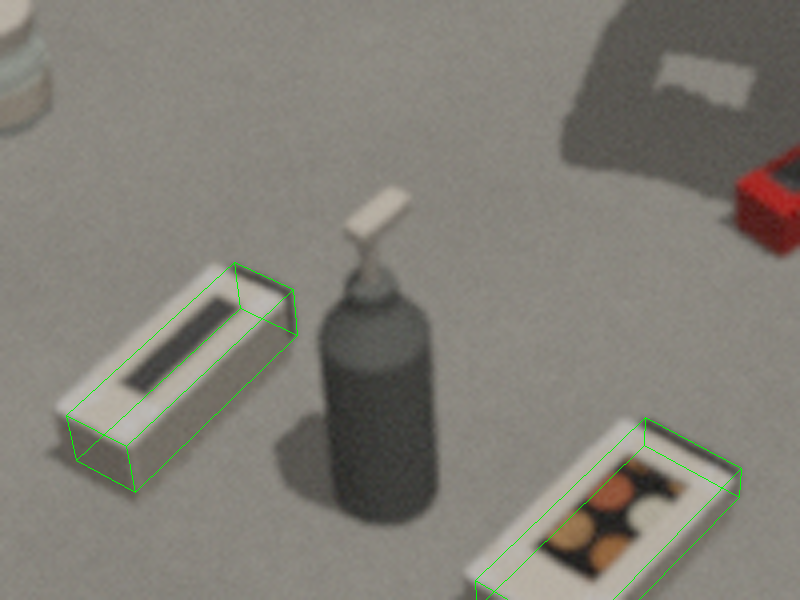

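View pics/s_top.png

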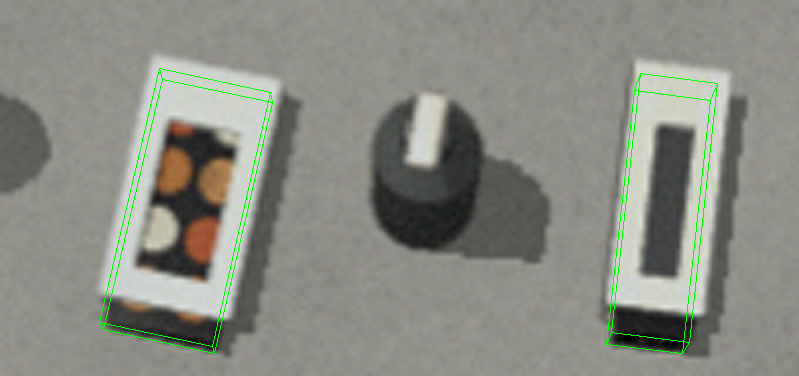

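```bash
python3 -c "
from workcell import arm
print(arm.read_state()['clock']); print(arm.finish_job())"
```

```text
34.2
the job is handed in; nothing more can be done
None
```

I slid the black brush tin into the narrow high case and the palette into the wide low case. I pushed each against the closed end with shut fingers until the force rose (about 13 N for the tin, 8–10 N for the palette). I handed the job in at 34.2 s; it gives no verdict.

**Last checks:** in the final top and scene pictures, both pieces lie on the outlines I drew for "fully home", with about 12 mm of each standing out, straight and centred. The pump bottle and jar measured within about 4 mm of where they started. The spray can and tub read about 8 and 11 mm off. I put that down to detector scatter, as the arm never went near them.

**What disagreed or failed:** my first grasp closed above the tin without touching it. The fingertips are really about 28 mm further back along the tool than the reported position and `nose_length` say. I confirmed this from both cameras and by touching the counter, then corrected every later height for it. The arm also drifted 5–20 mm on several longer moves, so I re-measured and corrected before each grasp and insertion.

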